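# Slide the hibiscus jar into its bay and shut the keeper

## Task

Put the tall sealed jar of hibiscus away by pushing it gently, low down so that it slides along the cedar ledge without tipping, all the way home into the open bay; never lift it. Then push the yellow keeper bar fully shut across the mouth of the bay behind it. Leave the other things on the ledge where they are.

Things in the scene. Friction and masses are not known exactly. Their poses are not given: they have to be found in the camera images.
- jar: tall narrow sealed glass jar, dark red contents, cork lid, standing on the ledge: round, 60 mm diameter, 168 mm tall, 0.26 to 0.44 kg. Origin: centre of its underside; z up. Pushed more than about 40 mm above its foot it may tip. A gripper held vertical meets the jar's upper part with its body before the fingertips do: lean it back 30 to 40 degrees so that the fingertips lead
- bay: low dark-wood three-sided bay fixed on the ledge, walls 35 mm high, no floor. Origin: on the ledge top, where the centre of the jar's underside is when the jar is home against the back stop (its face at y = +30 mm). y: direction the jar goes in (level, roughly to the robot's left); x: away from the robot. Inner side walls at x = -41 and +41 mm, outer at -53 and +53, from y = -16 to +44 mm
- bay_mouth (a point): middle of the bay's open mouth, on the ledge, 16 mm before the bay's origin. A hinge block for the keeper stands beside it: bay x 52 to 68 mm, y -54 to -10 mm, 35 mm high. Axes as the bay's
- keeper (a joint): angle q (rad) of the yellow keeper bar about its upright hinge: 0 = fully shut against its stop, across the mouth; grows to 2.7 as it swings out, away from the bay. From the hinge the bar points along (-cos q, -sin q) in the bay's x, y. Starts between 2.0 and 2.6 and stays where it is left; about 0.5 N at its end turns it
- keeper_pivot (a point): keeper bar's hinge axis, at bay x = +62, y = -45 mm, 20 mm above the ledge (the bar's mid height). The bar is 10 mm thick, 20 mm high (10 to 30 mm above the ledge) and reaches 108 mm from the axis; shut, it passes 10 mm behind a jar that is home
- keeper_end (a point): free end of the keeper bar, on its centre line, 108 mm from the hinge axis
- ledge_mid (a point): middle of the flat top of the fixed cedar ledge, 80 mm above the bench; the top is 300 mm deep (along x) and 1080 mm long (along y), axes as the robot's
- egg_cup: bystander: white ceramic egg cup, 46 mm across, 56 mm tall, near the ledge's far edge; origin under its centre
- hoof_pick: bystander: hoof pick lying flat, blue handle and curved steel hook, 155 mm long, 16 mm high, left of the bay; origin under its middle, x along the handle towards the hook
- seed_tin: bystander: green seed tin, 66 mm across, 55 mm tall, at the right end of the ledge; origin under its centre
- clay_pot: bystander: terracotta pot, 90 mm across, 80 mm tall, at the right end of the ledge; origin under its centre
- clamp: bystander, fixed: blue bench clamp gripping the ledge's near edge towards its right end; rises 15 mm above the ledge and reaches 36 mm in from its edge; origin on the ledge's top near edge
- hatch_box: bystander, fixed: red plastic box with a hinged lid, 140 x 160 mm, about 95 mm tall plus a knob, at the left end of the ledge; origin under its centre
There are look-alikes about, which are no part of the job. Of the things that look like the jar, the larger one is meant.

How it is judged (in metres and radians):
On the way, in this order (a step that is already met when the one before it is completed fails the run):
1. the jar stands upright, home in the bay, with the keeper still open (y of jar in the frame of bay between -0.012 and 0.006 m and x of jar in the frame of bay between -0.014 and 0.014 m and angle between jar's own z axis and vertical below 0.08 rad and value of joint keeper above 0.5 rad), for 0.2 s.
2. the keeper bar is pushed shut (value of joint keeper below 0.1 rad), for 0.2 s.
At the end, for the whole second after the job is handed in: The jar stands upright and at rest on the ledge inside the bay, within 12 mm of its home point along the bay and 14 mm across it, and the keeper bar is shut to within 0.1 rad (y of jar in the frame of bay between -0.012 and 0.006 m and x of jar in the frame of bay between -0.014 and 0.014 m and z of jar in the frame of bay below 0.004 m and angle between jar's own z axis and vertical below 0.05 rad and linear speed of jar below 0.02 m/s and value of joint keeper below 0.1 rad); the robot touches nothing.
It fails at once if the jar is tipped by more than 0.2 rad (angle between jar's own z axis and vertical above 0.2 rad).
It fails at once if the jar is lifted off the ledge (more than 8 mm) (height (world z) of jar above 0.088 m).
It fails at once if a bystander on the ledge is shifted by more than 20 mm (distance of any of egg_cup, hoof_pick, seed_tin, clay_pot from where it was at the start of the episode above 0.02 m).
It fails at once if the glass jar is rammed against the bay (over 40 N) (contact force between jar and bay above 40 N).
It also fails if it takes over 72 s, if anything falls off the work surface, if the arm or the gripper's body presses on something with over 40 N, if the wrist force passes 120 N, or if a joint passes its speed limit or range.

## Robot

A 6-joint arm with a two-finger parallel gripper is mounted at the origin on the work surface. World frame = base frame: x ahead of the robot, y to its left, z up, the work surface at z = 0. Lengths are in m, angles in degrees, forces in N, time in s.
With the tool pointing down it reaches from about 0.35 to 0.8 m from the base axis. Payload 7.3 kg.
Tool frame: the origin (TCP) lies between the finger pads; the fingertips stand 8 mm ahead of it and the grasp point (between the pads) lies 11 mm behind it; z points along the fingers, y is the direction in which the jaws open and shut (so a half turn about z gives the same grasp; the last joint's range is limited). The gripper opens to 85 mm and grips with 20 to 120 N. Pads are 22 mm wide; open, the fingers measure 114 mm over their backs; the gripper's body (76 mm by 85 mm) begins 54 mm behind the grasp point. The pads swing forward as they close: fully open they stand 13 mm farther back than shut.
Start: joints at [57.926, 19.595, 87.324, -0, 73.075, -8.365], TCP at [0.211, 0.481, 0.239] pointing down, gripper open.
Joint ranges: [-145.02, 145.02], [-44.19, 115.74], [2.07, 154.8], [-57.11, 237.11], [16.16, 152.29], [-177.93, 177.93]. Speed limits (degrees/s): [147.25, 147.25, 180, 180, 180, 180].

## Interface

Orientations are given as [roll, pitch, yaw] about the fixed x, y, z axes, in that order (R = Rz(yaw) Ry(pitch) Rx(roll)).
In Python, from plant import readout, optics, job gives the robot as it stands. The module is installed in compiled form; this text tells all that it offers.
- The arm moves only by the tool send_rows, never from a script. Its argument "increments" is a list of rows, each a list of 3 entries, a list of its own where there are three numbers: the finger opening in mm, from 0 to 85.4, then the shift along the tool's x, y, z in mm, then the turn, a rotation vector about the tool's x, y, z in rad. In form: [[jaw, [x, y, z], [wx, wy, wz]], ...]. A call has exactly 8 rows; each row is the pose to reach, as a shift and turn from the pose commanded when the call began, along the tool's axes at that moment; what a row does not reach only later rows make up. A row lasts 1/12 s, in which the tool goes at most 41.7 mm and 7.16 degrees, less where a joint would pass 70% of its speed; a pose out of reach is approached as far as the arm can. A call with a gripper value outside its range is refused whole. The fingers move at their own pace and stop on an object; "grip_force" is the grip in N (left out, the last holds). Time passes only in rows, so rows that repeat a pose let the fingers close, or fill a call up. It gives the time, the measured TCP pose, the force and the opening at its end, in the units of the state.
- readout.state(): the state, without advancing time (a new reading comes with each control period).
- optics.camera(name): name is "scene" or "top" or "wrist"; returns a dict with "color" (384x512x3 uint8, blue, green, red), "range_z" (384x512 float32, m along the optical axis (not along the pixel's ray), 0 where there is no reading), "camera_matrix" (3x3 intrinsics, pixels), "R" (3x3) and "t" (3): a world point X has camera coordinates R X + t. Camera axes: x right, y down, z forward; pixel columns grow to the right and rows downward; lengths in m; the calibration is good to about 2 mm. A picture is of the moment at which its call begins.
- job.job_done(): hands the job in, once; it reports no verdict.
The state is a dict: "time_s": time; "joints": joint angles; "joint_velocities": joint speeds; "joint_efforts": joint torques, N m; "position": TCP position; "ee_rot": TCP orientation; "ft_force": force on the tool from outside, world axes, zero at the start; "torque": the same for the moment, N m; "finger_gap": finger opening in m.
Only numpy, scipy, OpenCV 4.12 (cv2) and the standard library are available. Lean on these libraries where they do the work, as an engineer would, in place of code of your own. Each camera call takes 0.05 s, during which the arm holds its last target.

## Working session

There is one attempt and no reset: what is moved stays moved. The work goes in short steps, Python scripts to look and compute and a tool call to move; the robot and the scene stay as the last step left them, time stands still between calls to the robot, and variables do not carry over. Pictures are saved under pics/ and viewed, and the job is handed in when it is done.

Besides the shell and the picture viewer there is one more tool, called after "Request:" by a JSON object that holds its "fn" and its "kwargs". send_rows: Moves the arm, as the interface text tells. Its arguments: {"type":"object","properties":{"increments":{"type":"array"},"grip_force":{"type":"number"}},"required":["increments"]}

```bash
mkdir -p pics; python3 - <<'E'
from plant import readout, optics
import cv2,numpy as np
print(readout.state())
for n in ["scene","top","wrist"]:
    c=optics.camera(n); cv2.imwrite(f"pics/{n}0.png",c["color"]); np.savez(f"{n}0.npz",**c)
    print(n,c["camera_matrix"].tolist(),c["R"].tolist(),c["t"])
E
```

```text
{'time_s': 0.0, 'joints': array([ 5.79261498e+01,  1.96364151e+01,  8.73777212e+01,  8.50282774e-04,
        7.30760720e+01, -8.36565488e+00]), 'joint_velocities': array([ 0.00255411, -0.08102719, -0.03414754, -0.0453549 ,  0.03814325,
       -0.09484477]), 'joint_efforts': array([-2.56546155e-04, -4.33688879e+01, -2.46010190e+01, -1.05115880e-04,
        7.90761842e-03,  3.75641866e-05]), 'position': array([0.21085673, 0.48035988, 0.23862317]), 'ee_rot': array([-1.79910870e+02, -1.39288158e-02,  1.56291546e+02]), 'ft_force': array([-0.60873125, -0.56098047, -0.2405345 ]), 'torque': array([-0.02964509,  0.01875255, -0.06648065]), 'finger_gap': 0.08541443935418623}
scene [[486.93861804974006, 0.0, 268.98006230277474], [0.0, 486.93861804974006, 191.12982274781336], [0.0, 0.0, 1.0]] [[0.8706654873040162, 0.4914357281797419, -0.020797458645393136], [0.30779426469552795, -0.5773179063193293, -0.7562848178190577], [-0.3836721254381133, 0.6520697509557642, -0.6539118748350482]] [-0.46296386 -0.08036534  1.77333798]
top [[496.9336352625351, 0.0, 246.0435189303368], [0.0, 496.9336352625351, 192.53773061674656], [0.0, 0.0, 1.0]] [[0.011748802337194525, -0.9998938601015313, -0.008615925655506465], [-0.9858776450903407, -0.01014372246760358, -0.16715972542937632], [0.16705458555444017, 0.01045817506833357, -0.9858921807274234]] [-0.01092184  0.53406003  1.31959802]
wrist [[296.82314603607153, 0.0, 253.74442739519148], [0.0, 296.82314603607153, 191.37290252453022], [0.0, 0.0, 1.0]] [[0.4036187995576942, 0.9149254749150831, -0.0017999986157663625], [0.8719250685880027, -0.3840516503622019, 0.3037285047898487], [0.2771976540510656, -0.12415999841124244, -0.9527569235555873]] [-0.52268742 -0.03761294  0.38086509]
```

View pics/scene0.png

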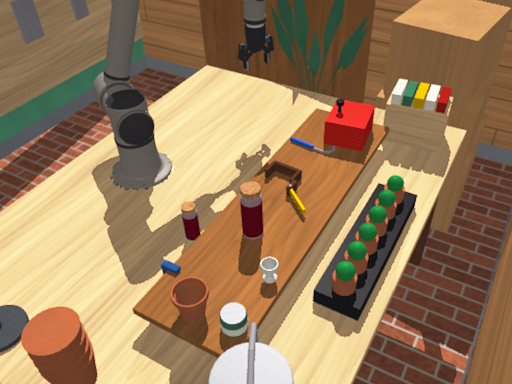

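View pics/top0.png

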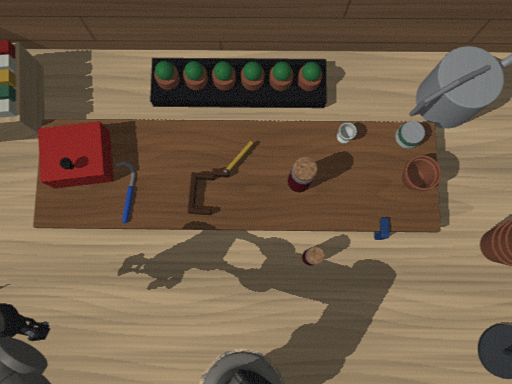

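View pics/wrist0.png

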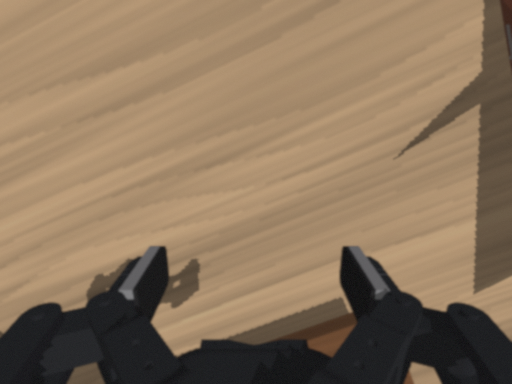

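Jar candidates: the large red jar on the ledge (scene 252,210; top 302,173) and a small one on the bench (scene 191,222; top 313,256). I choose the large one and check it in a crop. The bay is at top (205,193), and the keeper is the yellow bar from (227,172) to (252,145).

```bash
cat > h.py <<'E'
import numpy as np,cv2
def load(n,i=0): return dict(np.load(f"{n}{i}.npz"))
def cloud(c):
    K=c["camera_matrix"];z=c["range_z"];v,u=np.mgrid[0:384,0:512]
    P=np.stack([(u-K[0,2])/K[0,0]*z,(v-K[1,2])/K[1,1]*z,z],-1)
    W=(P-c["t"])@c["R"]; W[z==0]=np.nan
    return W
def ray(c,u,v,h):
    K=c["camera_matrix"];d=c["R"].T@np.array([(u-K[0,2])/K[0,0],(v-K[1,2])/K[1,1],1]);o=-c["R"].T@c["t"]
    return o+d*(h-o[2])/d[2]
def proj(c,X):
    p=c["camera_matrix"]@(c["R"]@np.array(X)+c["t"]);return p[:2]/p[2]
E
python3 - <<'E'
from h import *
np.set_printoptions(precision=4,suppress=True)
for n in ["top","scene"]:
    c=load(n);W=cloud(c);hsv=cv2.cvtColor(c["color"],cv2.COLOR_BGR2HSV)
    # jar lid
    m=(W[...,2]>0.235)&(W[...,2]<0.262)&(W[...,0]>0.35)&(W[...,0]<0.75)&(abs(W[...,1])<0.25)
    print(n,"lid",m.sum(),np.nanmean(W[m],0),np.nanmin(W[m],0),np.nanmax(W[m],0))
    y=(cv2.inRange(hsv,(22,150,100),(35,255,255))>0)&(W[...,2]>0.09)&(W[...,2]<0.13)&(W[...,0]>0.4)&(W[...,0]<0.75)
    p=W[y]; print("yellow",y.sum(),p.mean(0),p.min(0),p.max(0))
    q=p[p[:,2]>0.105][:,:2].astype(np.float32);
    print(cv2.minAreaRect(q), cv2.fitLine(q,cv2.DIST_L2,0,.01,.01).ravel())
    # bay tops
    b=(W[...,2]>0.110)&(W[...,2]<0.120)&(W[...,0]>0.38)&(W[...,0]<0.7)&(W[...,1]>0.02)&(W[...,1]<0.25)&~y
    nb,l,s,ce=cv2.connectedComponentsWithStats(b.astype(np.uint8))
    for i in range(1,nb):
        if s[i,4]>15:
            pp=W[l==i];print("bay",s[i],pp.min(0),pp.max(0),pp[:,2].mean(),cv2.minAreaRect(pp[:,:2].astype(np.float32)))
    lz=(abs(W[...,2]-.08)<.01)&(W[...,0]>0.3)&(W[...,0]<0.8)
    print("ledge",W[lz].min(0),W[lz].max(0),np.median(W[lz],0))
c=load("top")
im=cv2.resize(c["color"][120:240,160:350],None,fx=4,fy=4,interpolation=cv2.INTER_CUBIC);cv2.imwrite("pics/crop.png",im)
E
```

```text
top lid 449 [ 0.5588 -0.1453  0.2477] [ 0.5322 -0.1738  0.2351] [ 0.5874 -0.1188  0.255 ]
yellow 93 [0.6234 0.0127 0.1098] [ 0.585  -0.0174  0.1036] [0.6595 0.0479 0.1153]
((0.6223746538162231, 0.013510707765817642), (0.008866652846336365, 0.0963684469461441), 49.57929992675781) [ 0.7639 -0.6453  0.6234  0.0126]
bay [188 168  41  46 455] [0.4672 0.0419 0.1101] [0.5872 0.1445 0.1198] 0.11499916350174717 ((0.5273690223693848, 0.09316015988588333), (0.09647097438573837, 0.12131722271442413), 85.89306640625)
ledge [ 0.3409 -0.6835  0.07  ] [0.7995 0.6717 0.09  ] [ 0.5571 -0.0171  0.0803]
scene lid 275 [ 0.5635 -0.1519  0.2449] [ 0.5335 -0.1768  0.2351] [ 0.5888 -0.1186  0.2518]
yellow 114 [0.6259 0.0076 0.1049] [ 0.582  -0.027   0.0909] [0.6635 0.0572 0.1108]
((0.6221709847450256, 0.011149637401103973), (0.010204975493252277, 0.10307969152927399), 50.133514404296875) [ 0.7635 -0.6458  0.6255  0.0083]
bay [264 160  37  31 203] [0.4686 0.0343 0.11  ] [0.5876 0.1427 0.1194] 0.11351388734593987 ((0.5287156105041504, 0.08887737989425659), (0.10318989306688309, 0.1196010410785675), 87.06170654296875)
ledge [ 0.3    -0.7587  0.07  ] [0.7997 1.8037 0.09  ] [ 0.5997 -0.1695  0.0783]
```

View pics/crop.png

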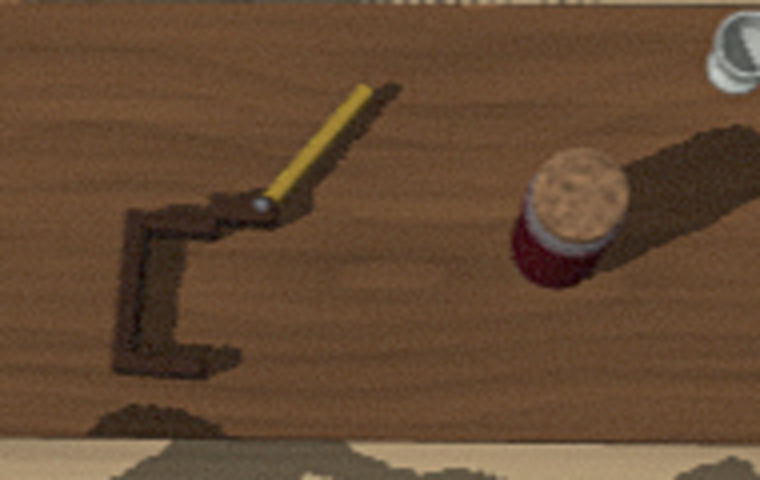

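```bash
python3 - <<'E'
from h import *
np.set_printoptions(precision=4,suppress=True)
for n in ["top","scene"]:
    c=load(n);W=cloud(c);hsv=cv2.cvtColor(c["color"],cv2.COLOR_BGR2HSV)
    y=(cv2.inRange(hsv,(22,150,100),(35,255,255))>0)
    b=(W[...,2]>0.108)&(W[...,2]<0.122)&(W[...,0]>0.38)&(W[...,0]<0.7)&(W[...,1]>0.02)&(W[...,1]<0.25)&~y
    nb,l,s,ce=cv2.connectedComponentsWithStats(b.astype(np.uint8))
    i=1+np.argmax(s[1:,4]);v,u=np.nonzero(l==i)
    P=np.array([ray(c,a,bb,.115)[:2] for a,bb in zip(u,v)])
    o=np.array([.528,.1]);th=-np.radians(5)
    for it in range(8):
        R=np.array([[np.cos(th),-np.sin(th)],[np.sin(th),np.cos(th)]])
        q=(P-o)@R
        B=q[(q[:,1]>.026)&(abs(q[:,0])<.045)]; A=q[(abs(q[:,0]+.047)<.012)&(q[:,1]<.026)&(q[:,1]>-.02)]
        C=q[(abs(q[:,0]-.047)<.012)&(q[:,1]<.026)&(q[:,1]>-.008)]
        sl=np.polyfit(B[:,0],B[:,1],1)
        th+=sl[0]; dy=sl[1]-.037
        dx=((A[:,0].mean()+.047)+(C[:,0].mean()-.047))/2
        o=o+R@np.array([dx,dy])
    R=np.array([[np.cos(th),-np.sin(th)],[np.sin(th),np.cos(th)]]);q=(P-o)@R
    print(n,"bay",o,np.degrees(th),len(A),len(B),len(C),A[:,0].mean(),C[:,0].mean(),A[:,1].min(),q.min(0),q.max(0))
    piv=o+R@np.array([.062,-.045]);print("pivot",piv)
    m=y&(W[...,2]>0.085)&(W[...,2]<0.13)&(W[...,0]>0.4)&(W[...,0]<0.75)&(abs(W[...,1]-.02)<.1)
    if n=="top":
        v,u=np.nonzero(m);Q=np.array([ray(c,a,bb,.11)[:2] for a,bb in zip(u,v)]).astype(np.float32)
        (cx,cy),wh,an=cv2.minAreaRect(Q);print("bar",cx,cy,wh,an)
        L=cv2.fitLine(Q,cv2.DIST_L2,0,.01,.01).ravel();dirw=L[:2]*np.sign(L[0])
        d=-(R.T@dirw);print("q",np.degrees(np.arctan2(d[1],d[0])), "end", Q[np.argmax(Q@dirw)], "dist", np.max((Q-piv)@dirw), "offline",np.cross(dirw,L[2:]-piv))
    # jar lid circle: pixels by colour/height, ray to .248
    m=((W[...,2]>0.235)&(W[...,2]<0.262)&(W[...,0]>0.45)&(W[...,0]<0.7)&(abs(W[...,1]+.145)<.06)).astype(np.uint8)
    v,u=np.nonzero(m);Q=np.array([ray(c,a,bb,.248)[:2] for a,bb in zip(u,v)]).astype(np.float32)
    print("jar",cv2.minEnclosingCircle(Q),Q.mean(0))
    # jar body from ray silhouettes: red mask
    jr=cv2.inRange(hsv,(165,80,20),(180,255,200))|cv2.inRange(hsv,(0,120,20),(4,255,110))
    b2=(W[...,2]>0.1)&(W[...,2]<0.2)&(abs(W[...,0]-.56)<.06)&(abs(W[...,1]+.145)<.06);print(W[b2].mean(0),W[b2].min(0),W[b2].max(0))
E
```

```text
top bay [0.5199 0.0977] -3.5416005483088084 77 191 63 -0.04664106538934099 0.046621458879318387 -0.01414651303039236 [-0.0531 -0.0541] [0.0681 0.0445]
pivot [0.579  0.0489]
bar 0.6222720742225647 0.013422608375549316 (0.008694278076291084, 0.09656284749507904) 49.844295501708984
q 143.39232550961842 end [ 0.6595 -0.0173] dist 0.10427897066961521 offline 0.0008775735033354735
jar ((0.5586227774620056, -0.14583148062229156), 0.029058413580060005) [ 0.5587 -0.1452]
[ 0.5385 -0.1351  0.1519] [ 0.5295 -0.1688  0.1   ] [ 0.5672 -0.1157  0.1984]
scene bay [0.5242 0.0913] -4.050045517954277 35 94 30 -0.04642850336550693 0.04649251691817465 -0.016263910103362415 [-0.0536 -0.0578] [0.0682 0.0461]
pivot [0.5829 0.0421]
jar ((0.5668842196464539, -0.15529310703277588), 0.034251078963279724) [ 0.5655 -0.1549]
[ 0.5733 -0.1667  0.1512] [ 0.5364 -0.1807  0.1003] [ 0.5919 -0.1329  0.2   ]<stdin>:28: DeprecationWarning: Arrays of 2-dimensional vectors are deprecated. Use arrays of 3-dimensional vectors instead. (deprecated in NumPy 2.0)
```

```bash
cat >> h.py <<'E'
from scipy.spatial.transform import Rotation as Ro
from plant import readout
BO=np.array([.521,.0965]);BTH=np.radians(-3.7)
def cur():
    s=readout.state();return np.array(s["position"]),Ro.from_euler('xyz',s["ee_rot"],degrees=True).as_matrix(),s
def tool(pushdeg,lean=35):
    # push direction world angle (deg from +x); x_tool horizontal = push, lean tips forward
    a=np.radians(pushdeg);x=np.array([np.cos(a),np.sin(a),0]);z=np.array([0,0,-1.]);y=np.cross(z,x)
    return np.stack([x,y,z],1)@Ro.from_rotvec([0,np.radians(lean),0]).as_matrix()
def rel(p,R,P,Rt):
    return (R.T@(np.array(P)-p)*1000).round(1),Ro.from_matrix(R.T@Rt).as_rotvec().round(4)
def b2w(x,y,o=None):
    c,s=np.cos(BTH),np.sin(BTH);return BO+np.array([c*x-s*y,s*x+c*y])
def w2b(P):
    c,s=np.cos(BTH),np.sin(BTH);d=np.array(P)[:2]-BO;return np.array([c*d[0]+s*d[1],-s*d[0]+c*d[1]])
E
python3 - <<'E'
from h import *
np.set_printoptions(precision=4,suppress=True)
p,R,s=cur();c=load("wrist");cp=-c["R"].T@c["t"];print("cam in tool",R.T@(cp-p),"optical",R.T@c["R"][2])
for P,pd in [([.45,.0,.33],90),([.57,-.26,.30],102),([.57,-.23,.20],102)]:
    print(P,rel(p,R,P,tool(pd)))
# check gripper in scene/top: fingertips projected
for n in["top","scene"]:
    cc=load(n);
    for y in(-.05,0,.05): print(n,proj(cc,p+R@np.array([0,y,.0])))
for n in["top","scene"]:
    c=load(n);W=cloud(c);m=(abs(W[...,0]-.21)<.1)&(abs(W[...,1]-.48)<.1)&(W[...,2]>.225)&(W[...,2]<.26)
    q=(W[m]-p)@R;print(n,m.sum(),q.min(0),q.max(0))
E
```

```text
cam in tool [ 0.0789 -0.0014 -0.1345] optical [-0.3039 -0.0011  0.9527]
[0.45, 0.0, 0.33] (array([-412.1, -343.9,  -90.9]), array([-0.3539,  0.5409,  1.1188]))
[0.57, -0.26, 0.3] (array([-626.5, -533.6,  -60.7]), array([-0.2902,  0.5643,  0.9167]))
[0.57, -0.23, 0.2] (array([-614.4, -506.1,   39.3]), array([-0.2902,  0.5643,  0.9167]))
top [ 48.5377 326.2854]
top [ 29.0965 316.8614]
top [  9.7895 307.5025]
scene [245.4852  70.3636]
scene [256.2989  66.4939]
scene [266.8564  62.7159]
top 13 [-0.0109 -0.0564 -0.0178] [-0.0054  0.0471 -0.0059]
scene 41 [-0.0158 -0.0609 -0.0209] [ 0.0066  0.0563 -0.0014]
```

```bash
python3 - <<'E'
from h import *
p,R,s=cur()
print(rel(p,R,[.45,-.1,.33],tool(102,40)))
E
```

```text
(array([-452.3, -435.4,  -90.8]), array([-0.3314,  0.6447,  0.9072]))
```

Request:
{"fn": "send_rows", "kwargs": {"increments": [[35, [-30, -30, -50], [0, 0, 0]], [35, [-60, -60, -80], [-0.04, 0.08, 0.11]], [35, [-90, -87, -90], [-0.08, 0.16, 0.22]], [35, [-120, -116, -90], [-0.12, 0.24, 0.34]], [35, [-150, -145, -90], [-0.17, 0.33, 0.45]], [35, [-180, -174, -90], [-0.2, 0.4, 0.56]], [35, [-210, -203, -90], [-0.25, 0.48, 0.67]], [35, [-240, -232, -90], [-0.29, 0.56, 0.78]]], "grip_force": 60}}

```text
time_s: 0.82
position: [0.3211, 0.2118, 0.3294]
ee_rot: [175.3, -29.1, 119.5]
ft_force: [0.5, -0.2, 0.5]
finger_gap: 0.0353
```

```bash
python3 - <<'E'
from h import *
p,R,s=cur();print(s)
print(rel(p,R,[.45,-.1,.33],tool(102,40)),rel(p,R,[.57,-.26,.30],tool(102,40)))
E
```

```text
{'time_s': 0.8167, 'joints': array([ -0.87286348,   1.42822641, 102.0067114 ,  27.34573212,
        88.10839578, -32.92204632]), 'joint_velocities': array([-103.19711572,    6.1192844 ,   12.30791586,   31.72732702,
         31.21275459,  -39.8815923 ]), 'joint_efforts': array([  9.52757031, -30.15029669, -23.7555778 ,   1.36585437,
         0.5384833 ,   0.85480811]), 'position': array([0.321083  , 0.21179088, 0.32938476]), 'ee_rot': array([175.28549577, -29.06145084, 119.53674684]), 'ft_force': array([ 0.49227457, -0.22538934,  0.46150522]), 'torque': array([-0.19224953, -0.13254912, -0.02337337]), 'finger_gap': 0.035268126474892976}
(array([-292.4,  -28. , -166. ]), array([-0.0922,  0.1787,  0.2599])) (array([-480.3,    3.2, -233.8]), array([-0.0922,  0.1787,  0.2599]))
```

Request:
{"fn": "send_rows", "kwargs": {"increments": [[35, [-20, -2, -14], [-0.02, 0.04, 0.05]], [35, [-50, -5, -30], [-0.04, 0.07, 0.1]], [35, [-80, -8, -45], [-0.06, 0.11, 0.16]], [35, [-110, -11, -60], [-0.08, 0.14, 0.21]], [35, [-140, -13, -75], [-0.092, 0.179, 0.26]], [35, [-165, -12, -90], [-0.092, 0.179, 0.26]], [35, [-190, -11, -105], [-0.092, 0.179, 0.26]], [35, [-210, -10, -115], [-0.092, 0.179, 0.26]]]}}

```text
time_s: 1.48
position: [0.4235, -0.006, 0.3265]
ee_rot: [-179.9, -39.8, 102.0]
ft_force: [-0.3, 0.5, -0.5]
finger_gap: 0.0349
```

```bash
python3 - <<'E'
from h import *
p,R,s=cur();print(s["joints"],s["position"],s["ee_rot"])
print(rel(p,R,[.57,-.26,.30],tool(102,40)))
E
```

```text
[-31.6773345   16.76802747  88.76218345  28.23264415 102.86602847
 -44.45900128] [ 0.42347624 -0.0059845   0.3265337 ] [-179.8514884   -39.83094094  102.03681711]
(array([-231.2,   89.9, -158.6]), array([-0.003 ,  0.003 ,  0.0005]))
```

Request:
{"fn": "send_rows", "kwargs": {"increments": [[35, [-25, 10, -17], [0, 0, 0]], [35, [-55, 21, -37], [0, 0, 0]], [35, [-85, 33, -58], [0, 0, 0]], [35, [-115, 45, -79], [0, 0, 0]], [35, [-145, 57, -100], [0, 0, 0]], [35, [-175, 68, -120], [0, 0, 0]], [35, [-205, 80, -140], [0, 0, 0]], [35, [-231, 90, -158], [0, 0, 0]]]}}

```text
time_s: 2.15
position: [0.5701, -0.2586, 0.2989]
ee_rot: [-179.8, -39.9, 102.1]
ft_force: [0.7, -0.6, 0.7]
finger_gap: 0.0352
```

```bash
python3 - <<'E'
from h import *
from plant import optics
p,R,s=cur();print(s["joints"],s["position"],s["ee_rot"],s["ft_force"])
for n in["top","scene","wrist"]:
    c=optics.camera(n);np.savez(n+"1.npz",**c);cv2.imwrite(f"pics/{n}1.png",c["color"])
    if n!="wrist":
        for y in(-.0,):print(n,proj(c,p+R@[0,y,.008]))
c=load("scene",1);a=load("top",1)
cv2.imwrite("pics/m1.png",np.hstack([cv2.resize(c["color"][100:300,150:350],None,fx=2,fy=2),cv2.resize(a["color"][100:300,200:400],None,fx=2,fy=2)]))
E
```

```text
[-42.08747169  47.72458766  39.79860001  26.58872292 123.66542246
 -45.53646107] [ 0.57011494 -0.25861415  0.29888615] [-179.80821457  -39.86714584  102.08267462] [ 0.67339662 -0.62437263  0.70098738]
top [355.22493063 160.12106887]
scene [229.04844054 199.1704934 ]
```

View pics/m1.png

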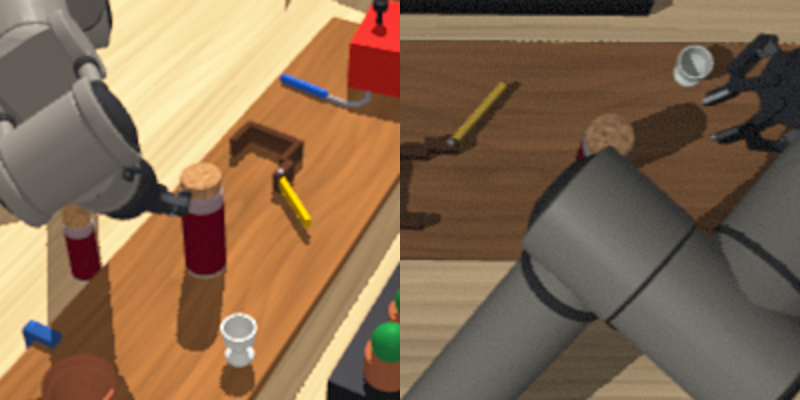

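View pics/wrist1.png

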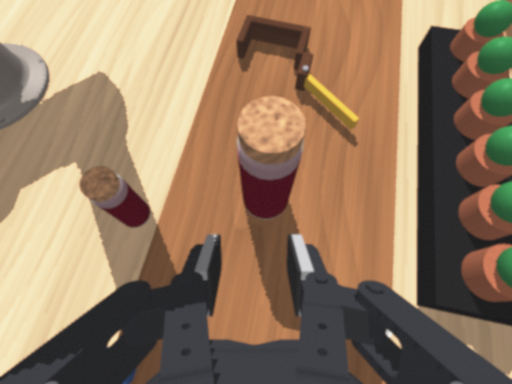

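The wrist view shows the large jar ahead of the jaws (lid 271,128; foot 265,213), the bay behind it (275,35), and the small look-alike off to the left (115,195).

```bash
cat > meas.py <<'E'
from h import *
np.set_printoptions(precision=4,suppress=True)
def bayfit(c,o=(.521,.0965),th=np.radians(-3.7),ylim=(.03,.25)):
    W=cloud(c);hsv=cv2.cvtColor(c["color"],cv2.COLOR_BGR2HSV)
    y=(cv2.inRange(hsv,(20,130,80),(35,255,255))>0)
    b=(W[...,2]>0.107)&(W[...,2]<0.123)&(W[...,0]>0.38)&(W[...,0]<0.7)&(W[...,1]>ylim[0])&(W[...,1]<ylim[1])&~y
    n,l,s,_=cv2.connectedComponentsWithStats(b.astype(np.uint8))
    v,u=np.nonzero(l==1+np.argmax(s[1:,4]))
    P=np.array([ray(c,a,bb,.115)[:2] for a,bb in zip(u,v)]);o=np.array(o)
    for it in range(10):
        R=np.array([[np.cos(th),-np.sin(th)],[np.sin(th),np.cos(th)]]);q=(P-o)@R
        B=q[(q[:,1]>.024)&(q[:,1]<.05)&(abs(q[:,0])<.045)];A=q[(abs(q[:,0]+.047)<.012)&(q[:,1]<.026)&(q[:,1]>-.02)]
        C=q[(abs(q[:,0]-.047)<.012)&(q[:,1]<.026)&(q[:,1]>-.008)]
        sl=np.polyfit(B[:,0],B[:,1],1);th+=sl[0]
        dx=((A[:,0].mean()+.047)+(C[:,0].mean()-.047))/2
        o=o+R@np.array([dx,sl[1]-.037])
    q=(P-o)@R
    return o,np.degrees(th),(len(A),len(B),len(C)),q.min(0),q.max(0)
def jarlid(c,near,r=.06):
    W=cloud(c)
    m=(W[...,2]>0.238)&(W[...,2]<0.258)&(np.hypot(W[...,0]-near[0],W[...,1]-near[1])<r)
    v,u=np.nonzero(m);Q=np.array([ray(c,a,b,.248)[:2] for a,b in zip(u,v)]).astype(np.float32)
    return cv2.minEnclosingCircle(Q),Q.mean(0),len(Q)
E
python3 - <<'E'
from meas import *
c=load("wrist",1)
print(bayfit(c));print(jarlid(c,(.56,-.148)))
W=cloud(c);m=(W[...,2]>.15)&(W[...,2]<.2)&(np.hypot(W[...,0]-.56,W[...,1]+.15)<.05);q=W[m];print("body",q.min(0),q.max(0))
A=np.c_[2*q[:,:2],np.ones(len(q))];k=np.linalg.lstsq(A,(q[:,:2]**2).sum(1),rcond=None)[0];print(k[:2],np.sqrt(k[2]+k[:2]@k[:2]))
E
```

```text
(array([0.5204, 0.0913]), np.float64(-4.100519942598849), (187, 578, 141), array([-0.0536, -0.0562]), array([0.0674, 0.0482]))
(((0.5585721135139465, -0.15048080682754517), 0.030277980491518974), array([ 0.5595, -0.1512], dtype=float32), 3444)
body [ 0.5299 -0.1778  0.15  ] [ 0.5888 -0.1503  0.2   ]
[ 0.5588 -0.1472] 0.03006253309986126
```

```bash
sed -i 's/^BO=.*/BO=np.array([.5206,.0935]);BTH=np.radians(-3.9)/' h.py; python3 - <<'E'
from h import *
p,R,s=cur();print(s["position"],w2b([.5588,-.148]))
for P in ([.575,-.225,.16],[.575,-.222,.104]):print(rel(p,R,P,tool(102.4,40)))
E
```

```text
[ 0.57006934 -0.25892218  0.29598855] [ 0.05453723 -0.23834257]
(array([-62.9,  12.6, 124.7]), array([-0.0006, -0.0008, -0.0067]))
(array([-96.6,  13.5, 169.5]), array([-0.0006, -0.0008, -0.0067]))
```

Request:
{"fn": "send_rows", "kwargs": {"increments": [[35, [-15, 3, 30], [0, 0, 0]], [35, [-32, 6, 62], [0, 0, 0]], [35, [-48, 9, 95], [0, 0, 0]], [35, [-62, 12, 122], [0, 0, 0]], [35, [-75, 13, 140], [0, 0, 0]], [35, [-86, 13, 154], [0, 0, 0]], [35, [-92, 13.5, 163], [0, 0, -0.006]], [35, [-95, 13.5, 166], [0, 0, -0.006]]]}}

```text
time_s: 2.97
position: [0.5747, -0.22, 0.1109]
ee_rot: [179.9, -39.9, 102.6]
ft_force: [1.0, 0.3, -0.3]
finger_gap: 0.0348
```

```bash
python3 - <<'E'
from meas import *
from plant import optics
p,R,s=cur();print(s["position"],s["ee_rot"],s["ft_force"])
n="wrist"
c=optics.camera(n);np.savez(n+"2.npz",**c);cv2.imwrite(f"pics/{n}2.png",c["color"])
print(jarlid(c,(.56,-.148)));
try: print(bayfit(c))
except Exception as e:print(e)
c=optics.camera("scene");np.savez("scene2.npz",**c);cv2.imwrite("pics/scene2.png",cv2.resize(c["color"][120:300,150:350],None,fx=3,fy=3))
print(rel(p,R,[.575,-.222,.104],tool(102.4,40)))
E
```

```text
[ 0.5747 -0.22    0.1109] [179.9254 -39.9381 102.6311] [ 0.9606  0.2848 -0.3262]Traceback (most recent call last):
  File "<stdin>", line 6, in <module>
  File "meas.py", line 23, in jarlid
    return cv2.minEnclosingCircle(Q),Q.mean(0),len(Q)
           ~~~~~~~~~~~~~~~~~~~~~~^^^
cv2.error: OpenCV(4.12.0) /io/opencv/modules/imgproc/src/shapedescr.cpp:201: error: (-215:Assertion failed) count >= 0 && (depth == CV_32F || depth == CV_32S) in function 'minEnclosingCircle'
```

View pics/wrist2.png

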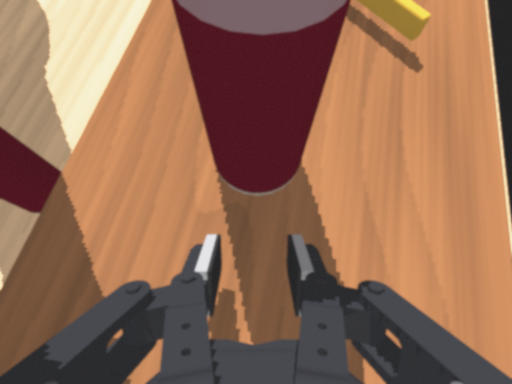

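The jar foot is centred at (258,190), between the fingertips at (212,240) and (296,240). The alignment is good.

```bash
cat >> meas.py <<'E'
def jarbody(c,near,z0=.09,z1=.2,r=.05):
    W=cloud(c);hsv=cv2.cvtColor(c["color"],cv2.COLOR_BGR2HSV)
    red=((hsv[...,0]>165)|(hsv[...,0]<3))&(hsv[...,1]>120)&(hsv[...,2]<130)
    m=red&(W[...,2]>z0)&(W[...,2]<z1)&(np.hypot(W[...,0]-near[0],W[...,1]-near[1])<r)
    q=W[m][:,:2]
    from scipy.optimize import least_squares
    f=least_squares(lambda k:np.hypot(q[:,0]-k[0],q[:,1]-k[1])-.030,near,loss="soft_l1",f_scale=.002)
    return f.x,len(q),np.sqrt(np.mean(f.fun**2))
E
python3 - <<'E'
from meas import *
from plant import optics
p,R,s=cur();j,n,e=jarbody(load("wrist",2),(.56,-.148));print(j,n,e,w2b(j))
d=R.T@(np.r_[j,.1]-p);print("jar in tool y",d)
c=optics.camera("scene");np.savez("scene2.npz",**c);cv2.imwrite("pics/scene2.png",cv2.resize(c["color"][120:300,150:350],None,fx=3,fy=3))
print(rel(p,R,[.575,-.222,.104],tool(102.4,40)))
E
```

```text
[ 0.559 -0.147] 16627 0.0003353419363011363 [ 0.0546 -0.2374]
jar in tool y [0.0506 0.0004 0.0568]
(array([-5.7, -0.2,  4.5]), array([-0.0008,  0.0017,  0.0027]))
```

View pics/scene2.png

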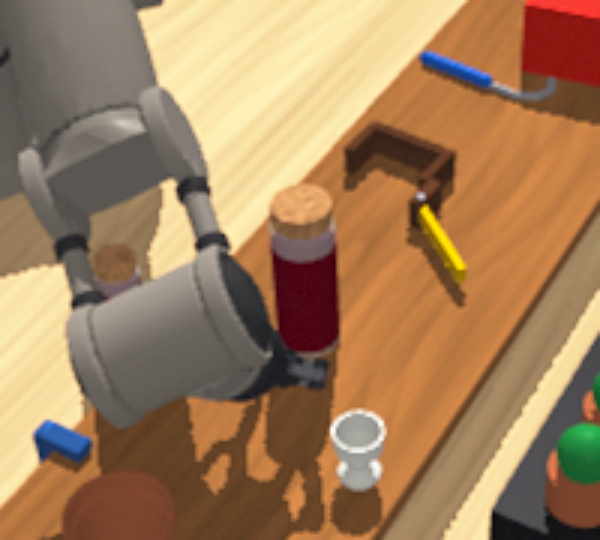

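Request:
{"fn": "send_rows", "kwargs": {"increments": [[35, [-4, 0, 4.6], [0, 0, 0]], [35, [1, 0, 9], [0, 0, 0.003]], [35, [7, 0, 14], [0, 0, 0.003]], [35, [13, 0, 19], [0, 0, 0.003]], [35, [18, 0, 23], [0, 0, 0.003]], [35, [22, 0, 26.5], [0, 0, 0.003]], [35, [24.5, 0, 28.5], [0, 0, 0.003]], [35, [27, 0, 30.5], [0, 0, 0.003]]]}}

```text
time_s: 3.73
position: [0.5667, -0.1815, 0.1058]
ee_rot: [180.0, -39.8, 102.4]
ft_force: [0.0, -0.6, -0.4]
finger_gap: 0.035
```

```bash
cat > look.py <<'E'
import sys
from meas import *
from plant import optics
i=sys.argv[1];near=(float(sys.argv[2]),float(sys.argv[3]))
p,R,s=cur();print(s["time_s"],s["position"],s["ee_rot"],s["ft_force"],s["joints"].round(0))
c=optics.camera("wrist");np.savez("wrist%s.npz"%i,**c);cv2.imwrite("pics/wrist%s.png"%i,c["color"])
j,n,e=jarbody(c,near);d=R.T@(np.r_[j,.1]-p);h=np.hypot(*(j-p[:2]))
print("jar",j,"rms",e,"bay",w2b(j)*1000,"tool y",d[1],"dist",h)
E
python3 look.py 3 .559 -.147
```

```text
3.7333 [ 0.5667 -0.1815  0.1058] [179.9696 -39.8176 102.4193] [ 0.0286 -0.6322 -0.4139] [-38.  50.  66.  24.  96. -54.]
jar [ 0.5589 -0.147 ] rms 0.0001914585069935746 bay [  54.5798 -237.3844] tool y -0.00016082023485510622 dist 0.035337058151662194
```

View pics/wrist3.png

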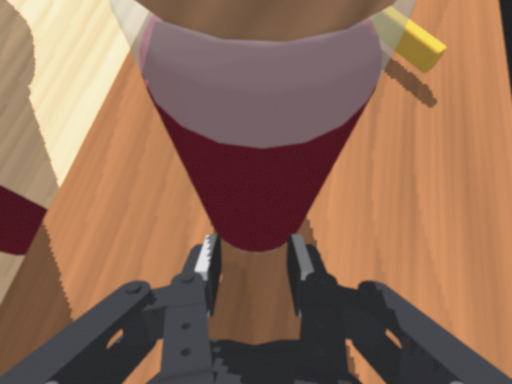

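Request:
{"fn": "send_rows", "kwargs": {"increments": [[35, [1.5, 0, 1.3], [0, 0, 0]], [35, [3.1, 0, 2.6], [0, 0, 0]], [35, [5.4, 0, 4.5], [0, 0, 0]], [35, [7.7, 0, 6.4], [0, 0, 0]], [35, [10, 0, 8.4], [0, 0, 0]], [35, [13, 0, 10.9], [0, 0, 0]], [35, [16, 0, 13.4], [0, 0, 0]], [35, [18.4, 0, 15.4], [0, 0, 0]]]}}

```text
time_s: 4.45
position: [0.5614, -0.1581, 0.1056]
ee_rot: [180.0, -39.8, 102.4]
ft_force: [0.3, -3.0, 1.1]
finger_gap: 0.0346
```

```bash
python3 look.py 4 .555 -.135
```

```text
4.45 [ 0.5614 -0.1581  0.1056] [179.9949 -39.8404 102.3903] [ 0.3147 -3.0377  1.0824] [-36.  48.  69.  25.  94. -54.]
jar [ 0.5527 -0.125 ] rms 0.00018856926713278746 bay [  46.8396 -215.8159] tool y -0.0014047239048722963 dist 0.03424722811072892
```

View pics/wrist4.png

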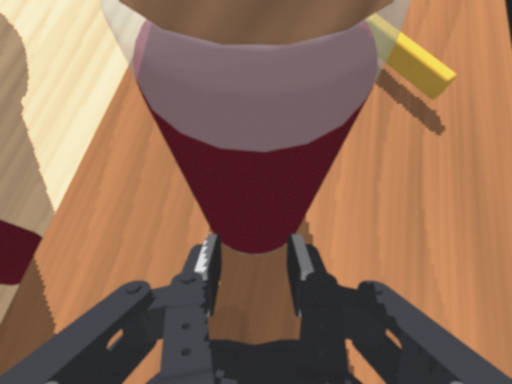

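Request:
{"fn": "send_rows", "kwargs": {"increments": [[35, [3.4, 0, 2.8], [0, 0, 0]], [35, [7.3, 0, 6.1], [0, 0, 0]], [35, [11.5, 0, 9.6], [0, 0, 0]], [35, [15.7, 0, 13.2], [0, 0, 0]], [35, [19.9, 0, 16.7], [0, 0, 0]], [35, [24.1, 0, 20.2], [0, 0, 0]], [35, [28.3, 0, 23.8], [0, 0, 0]], [35, [32.2, 0, 27], [0, 0, 0]]]}}

```text
time_s: 5.17
position: [0.5524, -0.1169, 0.1055]
ee_rot: [180.0, -39.8, 102.4]
ft_force: [0.5, -1.9, 0.7]
finger_gap: 0.0352
```

Request:
{"fn": "send_rows", "kwargs": {"increments": [[35, [3.8, 0, 3.2], [0, 0, 0]], [35, [8, 0, 6.7], [0, 0, 0]], [35, [12.2, 0, 10.2], [0, 0, 0]], [35, [16.4, 0, 13.8], [0, 0, 0]], [35, [20.6, 0, 17.3], [0, 0, 0]], [35, [24.8, 0, 20.8], [0, 0, 0]], [35, [29, 0, 24.3], [0, 0, 0]], [35, [32.2, 0, 27], [0, 0, 0]]]}}

```text
time_s: 5.83
position: [0.5433, -0.0758, 0.1054]
ee_rot: [180.0, -39.8, 102.4]
ft_force: [0.2, -3.1, 4.1]
finger_gap: 0.0351
```

```bash
python3 look.py 5 .535 -.045;  python3 - <<'E'
from meas import *
from plant import optics
c=optics.camera("top");np.savez("top5.npz",**c);print(bayfit(c,(.52,.095)))
cv2.imwrite("pics/top5.png",cv2.resize(c["color"][120:240,160:350],None,fx=4,fy=4))
E
```

```text
5.8333 [ 0.5433 -0.0758  0.1054] [179.9878 -39.844  102.399 ] [ 0.1795 -3.063   4.1022] [-31.  44.  80.  28.  87. -53.]
jar [ 0.5347 -0.0428] rms 0.0001902246694404532 bay [  23.2902 -135.0304] tool y -0.001388180794109033 dist 0.034157357637309926
(array([0.52  , 0.0974]), np.float64(-3.534938230569866), (71, 199, 60), array([-0.0533, -0.0538]), array([0.0679, 0.0448]))
```

View pics/wrist5.png

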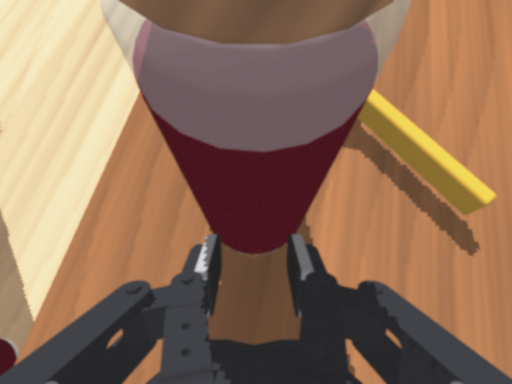

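View pics/top5.png

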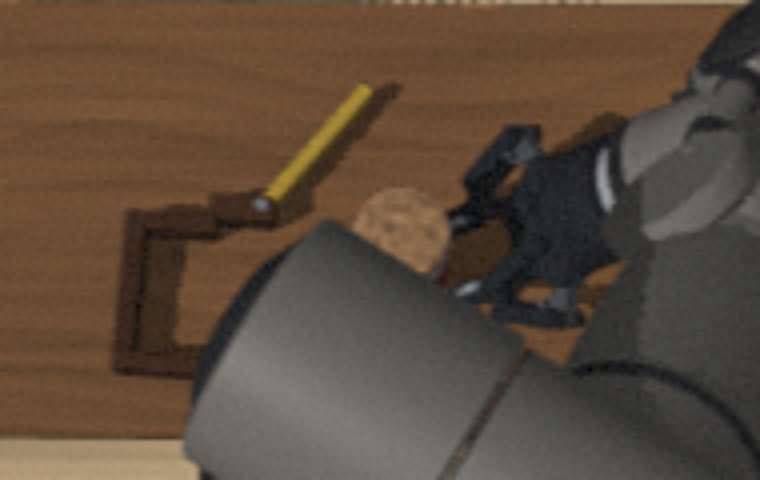

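Request:
{"fn": "send_rows", "kwargs": {"increments": [[35, [3.8, 0, 3.2], [0, 0, 0]], [35, [8, 0, 6.7], [0, 0, 0]], [35, [12.2, 0, 10.2], [0, 0, 0]], [35, [16.4, 0, 13.8], [0, 0, 0]], [35, [20.6, 0, 17.3], [0, 0, 0]], [35, [24.8, 0, 20.8], [0, 0, 0]], [35, [29, 0, 24.3], [0, 0, 0]], [35, [32.2, 0, 27], [0, 0, 0]]]}}

```text
time_s: 6.6
position: [0.5342, -0.0347, 0.1052]
ee_rot: [-180.0, -39.9, 102.4]
ft_force: [1.4, -1.8, 0.6]
finger_gap: 0.035
```

```bash
sed -i 's/^BO=.*/BO=np.array([.5203,.0955]);BTH=np.radians(-3.7)/' h.py; python3 look.py 6 .525 -.002; python3 - <<'E'
from meas import *
p,R,s=cur();j,n,e=jarbody(load("wrist",6),(.525,-.002));b=w2b(j)
print(b)
# plan: jar path cubic in bay frame from b w/ heading now -> (0,-45) heading bay y
y0=b[1];x0=b[0];m0=-np.tan(np.radians(16))
y1=-.045;L=y1-y0
ys=y0+L*np.linspace(0,1,9)[1:]
for y in ys:
    t=(y-y0)/L
    x=(2*t**3-3*t**2+1)*x0+(t**3-2*t**2+t)*L*m0
    m=((6*t*t-6*t)*x0+(3*t*t-4*t+1)*L*m0)/L
    ang=86.3+np.degrees(np.arctan(-m)); a=np.radians(ang)
    P=b2w(x,y)-.0342*np.array([np.cos(a),np.sin(a)])
    print(round(x*1000,1),round(y*1000,1),round(ang,1),rel(p,R,np.r_[P,.1055],tool(ang,40)))
E
```

```text
6.6 [ 0.5342 -0.0347  0.1052] [-179.9932  -39.8526  102.3942] [ 1.3782 -1.7606  0.5659] [-28.  42.  85.  29.  83. -52.]
jar [ 0.5255 -0.0015] rms 0.00019059023841718647 bay [ 11.4368 -96.5007] tool y -0.0014171006266778415 dist 0.03426730191120767
[ 0.0114 -0.0965]
9.5 -90.1 103.1 (array([ 4.8, -1. ,  3.7]), array([ 0.0077,  0.002 , -0.0096]))
7.6 -83.6 103.2 (array([10. , -1. ,  8.1]), array([ 0.0083,  0.002 , -0.0104]))
5.7 -77.2 102.5 (array([15.2, -1.5, 12.4]), array([ 0.0002,  0.002 , -0.0007]))
3.9 -70.8 101.0 (array([20.3, -2.3, 16.7]), array([-0.0168,  0.002 ,  0.0196]))
2.3 -64.3 98.6 (array([25.4, -3.4, 20.9]), array([-0.043 ,  0.002 ,  0.0509]))
1.1 -57.9 95.4 (array([30.6, -4.7, 25.2]), array([-0.0789,  0.002 ,  0.0938]))
0.3 -51.4 91.3 (array([35.8, -6.1, 29.6]), array([-0.1249,  0.0021,  0.1487]))
0.0 -45.0 86.3 (array([41.1, -7.5, 34.1]), array([-0.1809,  0.0021,  0.2156]))
```

Request:
{"fn": "send_rows", "kwargs": {"increments": [[35, [5, -0.5, 4], [0, 0, 0]], [35, [10, -1, 8.2], [0, 0, 0]], [35, [15.2, -1.5, 12.5], [0, 0, 0]], [35, [20.3, -2.3, 16.8], [-0.017, 0, 0.02]], [35, [25.4, -3.4, 21], [-0.043, 0, 0.051]], [35, [30.6, -4.7, 25.3], [-0.079, 0, 0.094]], [35, [35.8, -6.1, 29.7], [-0.125, 0, 0.149]], [35, [40, -7.4, 33.2], [-0.181, 0, 0.216]]]}}

```text
time_s: 7.32
position: [0.5158, 0.0146, 0.1052]
ee_rot: [180.0, -39.9, 86.1]
ft_force: [-0.7, -1.2, -0.3]
finger_gap: 0.0348
```

```bash
python3 look.py 7 .522 .048; python3 - <<'E'
from meas import *
c=load("wrist",7)
p,R,s=cur();j,n,e=jarbody(c,(.522,.048));b=w2b(j);print(b)
for x,y in [(b[0]/2,-.025),(0,-.01),(0,-.004),(0,0.)]:
    a=np.radians(86.3);P=b2w(x,y)-.0342*np.array([np.cos(a),np.sin(a)]);print(x,y,rel(p,R,np.r_[P,.1055],tool(86.3,40)))
E
```

```text
7.3167 [0.5158 0.0146 0.1052] [179.9838 -39.8517  86.0863] [-0.6735 -1.213  -0.2629] [-28.  35.  99.  39.  70. -46.]
jar [0.5167 0.0485] rms 0.0001906969062681273 bay [ -0.6006 -47.1788] tool y -0.001431608328128098 dist 0.03388977614258796
[-0.0006 -0.0472]
-0.0003002901851957998 -0.025 (array([16.1,  0.9, 13.1]), array([ 0.0034,  0.001 , -0.0085]))
0 -0.01 (array([27.6,  1.1, 22.7]), array([ 0.0034,  0.001 , -0.0085]))
0 -0.004 (array([32.2,  1. , 26.6]), array([ 0.0034,  0.001 , -0.0085]))
0 0.0 (array([35.2,  1. , 29.2]), array([ 0.0034,  0.001 , -0.0085]))
```

View pics/wrist7.png

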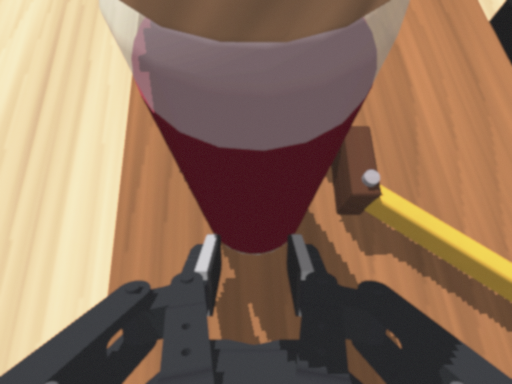

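The wrist view shows the jar beside the hinge block, with the pin at (372,178) and a clear gap. I'll measure the pin to check the bay frame.

```bash
python3 - <<'E'
from meas import *
c=load("wrist",7);W=cloud(c)
for u,v in[(372,178),(372,176),(355,135),(350,190)]:print(u,v,W[v,u],w2b(W[v,u])*1000)
m=(W[...,2]>.111)&(W[...,2]<.119)&(np.abs(W[...,0]-.58)<.03)&(W[...,1]<.095)&(W[...,1]>.02)
v,u=np.nonzero(m);k=u>320;q=np.array([w2b(W[a,b]) for a,b in zip(v[k],u[k])])*1000;print(len(q),q.min(0),q.max(0),np.percentile(q,[2,98],axis=0))
E
```

```text
372 178 [0.5782 0.0474 0.1182] [ 60.9101 -44.2474]
372 176 [0.5778 0.0479 0.1197] [ 60.4189 -43.8081]
355 135 [0.5763 0.0763 0.1143] [ 57.1553 -15.5569]
350 190 [0.5679 0.044  0.1119] [ 50.8488 -48.3285]
2040 [ 49.9963 -68.7039] [93.8336 -9.0976] [[ 50.4814 -52.7598]
 [ 65.7849 -11.264 ]]
```

Request:
{"fn": "send_rows", "kwargs": {"increments": [[35, [4, 0, 3.4], [0, 0, -0.003]], [35, [8, 0, 6.7], [0, 0, -0.003]], [35, [12, 0, 10.1], [0, 0, -0.003]], [35, [16, 0, 13.4], [0, 0, -0.003]], [35, [20, 0, 16.8], [0, 0, -0.003]], [35, [23.5, 0, 19.7], [0, 0, -0.003]], [35, [25.5, 0, 21.4], [0, 0, -0.003]], [35, [26.8, 0, 22.5], [0, 0, -0.003]]]}}

```text
time_s: 8.03
position: [0.5185, 0.0491, 0.1053]
ee_rot: [179.8, -39.8, 86.5]
ft_force: [0.3, -3.2, 1.3]
finger_gap: 0.0344
```

```bash
python3 look.py 8 .52 .085; python3 - <<'E'
from meas import *
from plant import optics
c=optics.camera("scene");cv2.imwrite("pics/scene8.png",cv2.resize(c["color"][100:250,180:380],None,fx=4,fy=4))
E
```

```text
8.0333 [0.5185 0.0491 0.1053] [179.7794 -39.84    86.5402] [ 0.2936 -3.2406  1.2636] [-24.  34. 101.  40.  67. -45.]
jar [0.5195 0.0827] rms 0.0003206115833554036 bay [ -0.0248 -12.7785] tool y -0.0012316445138936339 dist 0.03370265277412793
```

View pics/wrist8.png

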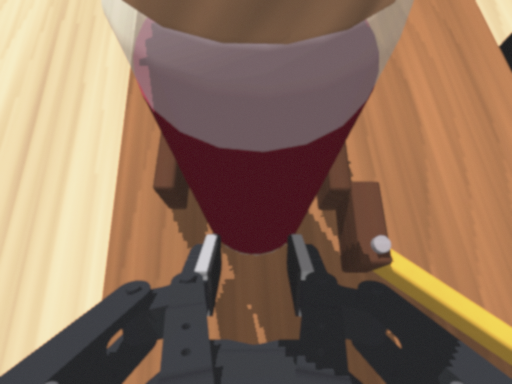

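View pics/scene8.png

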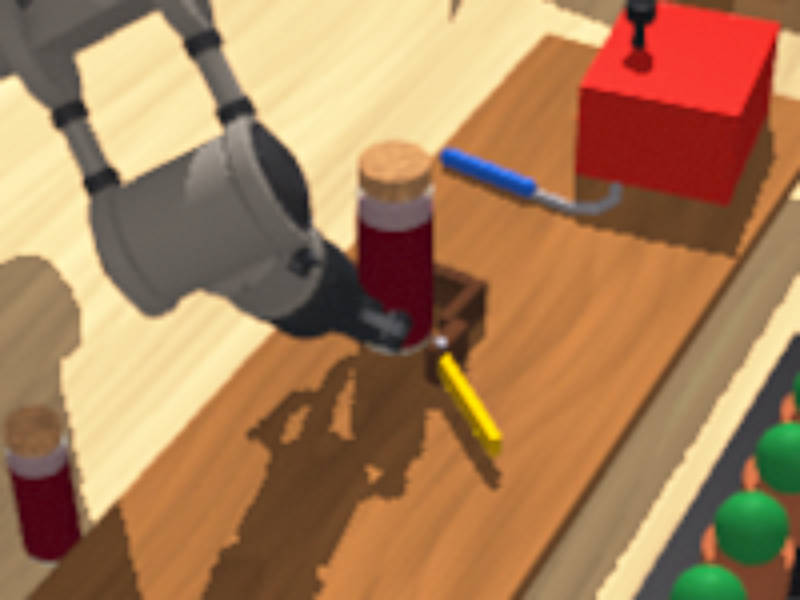

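Request:
{"fn": "send_rows", "kwargs": {"increments": [[35, [1, 0, 0.8], [0, 0, 0]], [35, [2, 0, 1.7], [0, 0, 0]], [35, [3, 0, 2.5], [0, 0, 0]], [35, [4, 0, 3.4], [0, 0, 0]], [35, [5, 0, 4.2], [0, 0, 0]], [35, [6, 0, 5], [0, 0, 0]], [35, [7, 0, 5.9], [0, 0, 0]], [35, [7.6, 0, 6.4], [0, 0, 0]]]}}

```text
time_s: 8.8
position: [0.5191, 0.0587, 0.1052]
ee_rot: [179.8, -39.8, 86.5]
ft_force: [-0.4, -3.6, 1.2]
finger_gap: 0.0348
```

```bash
python3 look.py 9 .52 .092
```

```text
8.8 [0.5191 0.0587 0.1052] [179.794  -39.845   86.4985] [-0.4473 -3.6032  1.2192] [-23.  34. 101.  41.  67. -44.]
jar [0.52   0.0924] rms 0.0003607487628757307 bay [-0.1387 -3.1173] tool y -0.001246264447726764 dist 0.03369809109798791
```

Request:
{"fn": "send_rows", "kwargs": {"increments": [[35, [0.3, 0, 0.3], [0, 0, 0]], [35, [0.6, 0, 0.5], [0, 0, 0]], [35, [0.9, 0, 0.8], [0, 0, 0]], [35, [1.2, 0, 1], [0, 0, 0]], [35, [1.5, 0, 1.3], [0, 0, 0]], [35, [1.8, 0, 1.5], [0, 0, 0]], [35, [2, 0, 1.7], [0, 0, 0]], [35, [2, 0, 1.7], [0, 0, 0]]]}}

```text
time_s: 9.52
position: [0.5192, 0.0612, 0.1052]
ee_rot: [179.8, -39.8, 86.5]
ft_force: [0.2, -4.4, 1.6]
finger_gap: 0.0351
```

```bash
python3 look.py 10 .52 .093; python3 - <<'E'
from meas import *
from plant import optics
c=optics.camera("top");print(jarlid(c,(.52,.094)));
W=cloud(c);cv2.imwrite("pics/top10.png",cv2.resize(c["color"][130:240,150:290],None,fx=5,fy=5))
E
```

```text
9.5167 [0.5192 0.0612 0.1052] [179.7962 -39.8438  86.4953] [ 0.1561 -4.4194  1.6198] [-23.  34. 101.  41.  67. -44.]
jar [0.5201 0.0949] rms 0.00021657768572981678 bay [-0.1148 -0.6008] tool y -0.0012230265316346392 dist 0.03371522846412795
(((0.5209758281707764, 0.09492365270853043), 0.02844761312007904), array([0.5205, 0.0955], dtype=float32), 444)
```

View pics/top10.png

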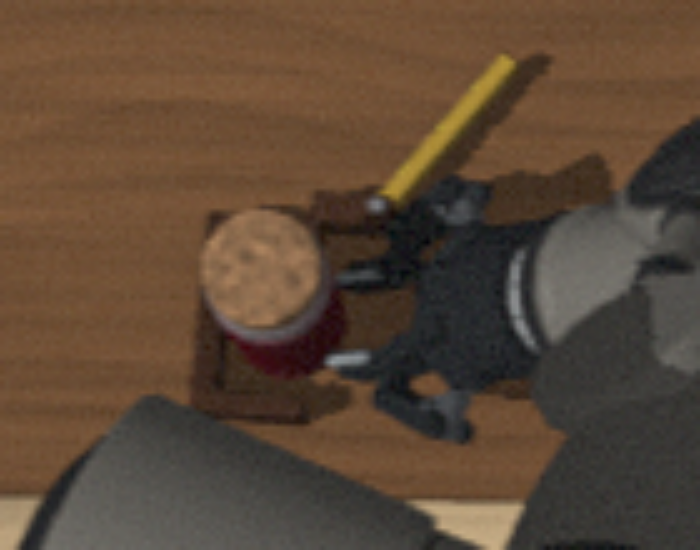

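Request:
{"fn": "send_rows", "kwargs": {"increments": [[35, [0.3, 0, 0.2], [0, 0, 0]], [35, [0.6, 0, 0.5], [0, 0, 0]], [35, [0.9, 0, 0.7], [0, 0, 0]], [35, [1.2, 0, 1], [0, 0, 0]], [35, [1.4, 0, 1.2], [0, 0, 0]], [35, [1.6, 0, 1.3], [0, 0, 0]], [35, [1.6, 0, 1.3], [0, 0, 0]], [35, [1.6, 0, 1.3], [0, 0, 0]]]}}

```text
time_s: 10.28
position: [0.5193, 0.0633, 0.1052]
ee_rot: [179.8, -39.8, 86.5]
ft_force: [0.3, -3.8, 1.7]
finger_gap: 0.0354
```

```bash
python3 look.py 11 .52 .096
```

```text
10.2833 [0.5193 0.0633 0.1052] [179.7993 -39.8473  86.4944] [ 0.2584 -3.8276  1.7149] [-23.  34. 101.  41.  67. -44.]
jar [0.5203 0.097 ] rms 0.00039653051243963887 bay [-0.1314  1.4815] tool y -0.0012178940387962893 dist 0.03372089082519347
```

Request:
{"fn": "send_rows", "kwargs": {"increments": [[35, [0.3, 0, 0.2], [0, 0, 0]], [35, [0.6, 0, 0.5], [0, 0, 0]], [35, [0.9, 0, 0.7], [0, 0, 0]], [35, [1.2, 0, 1], [0, 0, 0]], [35, [1.5, 0, 1.2], [0, 0, 0]], [35, [1.6, 0, 1.3], [0, 0, 0]], [35, [1.6, 0, 1.3], [0, 0, 0]], [35, [1.6, 0, 1.3], [0, 0, 0]]]}}

```text
time_s: 11.0
position: [0.5196, 0.0641, 0.1051]
ee_rot: [179.7, -39.7, 86.5]
ft_force: [-1.4, -9.7, 2.9]
finger_gap: 0.0349
```

```bash
python3 look.py 12 .52 .097; python3 - <<'E'
from meas import *
from plant import optics
c=optics.camera("top");print(jarlid(c,(.52,.094)))
E
```

```text
11.0 [0.5196 0.0641 0.1051] [179.7381 -39.7259  86.5209] [-1.3516 -9.733   2.9443] [-23.  34. 101.  41.  66. -44.]
jar [0.5203 0.0973] rms 0.00035886104808341906 bay [-0.1082  1.8333] tool y -0.001439471642214515 dist 0.033243908732152785
(((0.5206819772720337, 0.0978732705116272), 0.02827516198158264), array([0.5208, 0.098 ], dtype=float32), 441)
```

Request:
{"fn": "send_rows", "kwargs": {"increments": [[35, [-4, 0, -3.4], [0, 0, 0]], [35, [-12, 0, -10], [0, 0, 0]], [35, [-22, 0, -18.5], [0, 0, 0]], [35, [-34, 0, -28.5], [0, 0, 0]], [35, [-46, 0, -38.6], [0, 0, 0]], [35, [-40, 0, -58], [0, 0, 0]], [35, [-24, 0, -78], [0, 0, 0]], [20, [-5, 0, -100], [0, 0, 0]]]}}

```text
time_s: 11.77
position: [0.5143, -0.0039, 0.1785]
ee_rot: [-179.9, -39.9, 86.2]
ft_force: [1.1, 0.2, 0.0]
finger_gap: 0.0239
```

```bash
sed -i 's/^BO=.*/BO=np.array([.5193,.0973]);BTH=np.radians(-3.7)/' h.py; cat > kq.py <<'E'
from meas import *
def keeper(c):
    W=cloud(c);hsv=cv2.cvtColor(c["color"],cv2.COLOR_BGR2HSV)
    m=(cv2.inRange(hsv,(20,130,80),(35,255,255))>0)&(W[...,2]>.09)&(W[...,2]<.125)&(np.hypot(W[...,0]-.58,W[...,1]-.048)<.13)
    v,u=np.nonzero(m);Q=W[m][:,:2]
    piv=b2w(.062,-.045);d=np.median(Q-piv,0)
    f=cv2.fitLine(Q.astype(np.float32),cv2.DIST_L2,0,.01,.01).ravel();dw=f[:2]*np.sign(f[:2]@d)
    c_,s_=np.cos(BTH),np.sin(BTH);db=np.array([c_*dw[0]+s_*dw[1],-s_*dw[0]+c_*dw[1]])
    q=np.arctan2(-db[1],-db[0]);e=((Q-piv)@dw).max()
    return q,len(Q),piv,piv+dw*.108,e
E
python3 - <<'E'
from kq import *
from plant import optics
p,R,s=cur();print(s["position"],s["ee_rot"])
c=optics.camera("wrist");np.savez("wrist13.npz",**c);cv2.imwrite("pics/wrist13.png",c["color"])
print(keeper(c));print(jarlid(c,(.52,.097)),jarbody(c,(.52,.097)))
c=optics.camera("top");print(keeper(c),jarlid(c,(.52,.097)))
print(rel(p,R,[.57,-.04,.27],tool(86.3,0)),rel(p,R,np.r_[b2w(.149,-.063),.26],tool(86.3,0)))
E
```

```text
[ 0.5143 -0.0039  0.1785] [-179.9492  -39.9127   86.2285]
(np.float64(2.509356291553796), 2699, array([0.5783, 0.0484]), array([ 0.6611, -0.0209]), np.float64(0.10698914949844358))
(((0.5195267796516418, 0.08450371772050858), 0.026605671271681786), array([0.5189, 0.0752], dtype=float32), 5423) (array([0.5203, 0.0972]), 5709, np.float64(0.0006647761164200746))
(np.float64(2.511791908266363), 148, array([0.5783, 0.0484]), array([ 0.6613, -0.0207]), np.float64(0.1062263462862685)) (((0.5206819772720337, 0.0978732705116272), 0.02827516198158264), array([0.5207, 0.0979], dtype=float32), 442)
(array([ 33.9,  57.9, -91. ]), array([-0.0004, -0.6966, -0.0009])) (array([ 81.8, 147.4, -37.9]), array([-0.0004, -0.6966, -0.0009]))
```

View pics/wrist13.png

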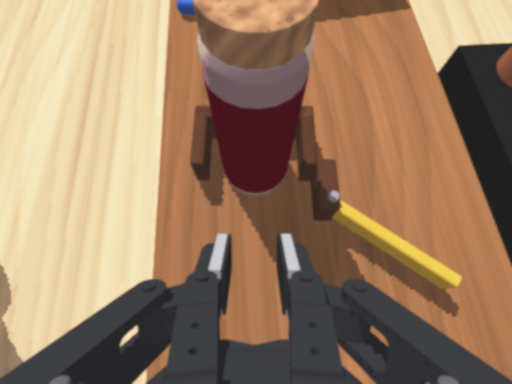

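The jar stands upright in the bay at (255,130), with its foot centred between the walls. The keeper is open, from its pin at (334,197) to its end at (458,282).

Request:
{"fn": "send_rows", "kwargs": {"increments": [[10, [5, 6, -15], [0, -0.05, 0]], [0, [10, 14, -32], [0, -0.15, 0]], [0, [15, 24, -50], [0, -0.25, 0]], [0, [20, 34, -68], [0, -0.35, 0]], [0, [26, 44, -82], [0, -0.45, 0]], [0, [34, 58, -91], [0, -0.55, 0]], [0, [40, 76, -88], [0, -0.65, 0]], [0, [48, 92, -82], [0, -0.697, 0]]]}}

```text
time_s: 12.53
position: [0.6068, -0.0241, 0.2742]
ee_rot: [179.7, 0.4, 86.4]
ft_force: [0.4, -0.8, 0.3]
finger_gap: -0.0001
```

```bash
python3 - <<'E'
from kq import *
p,R,s=cur();print(s["position"],s["ee_rot"],s["joints"].round(0))
for z in(.26,.15,.101):print(rel(p,R,np.r_[b2w(.149,-.063),z],tool(86.3,0)),b2w(.149,-.063))
E
```

```text
[ 0.6068 -0.0241  0.2742] [179.6694   0.4024  86.3601] [-9. 27. 70. -0. 82. -6.]
(array([52.5, 53.9, 14.2]), array([0.0058, 0.007 , 0.0011])) [0.6639 0.0248]
(array([ 53.3,  53.2, 124.2]), array([0.0058, 0.007 , 0.0011])) [0.6639 0.0248]
(array([ 53.6,  53. , 173.2]), array([0.0058, 0.007 , 0.0011])) [0.6639 0.0248]
```

Request:
{"fn": "send_rows", "kwargs": {"increments": [[0, [15, 15, 0], [0, 0, 0]], [0, [35, 35, 8], [0, 0.006, 0]], [0, [53, 53, 35], [0, 0.006, 0]], [0, [53, 53, 68], [0, 0.006, 0]], [0, [53, 53, 100], [0, 0.006, 0]], [0, [53, 53, 130], [0, 0.006, 0]], [0, [53, 53, 150], [0, 0.006, 0]], [0, [53, 53, 160], [0.006, 0.006, 0]]]}}

```text
time_s: 13.2
position: [0.6598, 0.0247, 0.1081]
ee_rot: [-179.4, -0.2, 86.4]
ft_force: [0.2, 0.5, -0.3]
finger_gap: 0.0001
```

```bash
cat > k.py <<'E'
import sys
from kq import *
from plant import optics
i=sys.argv[1]
p,R,s=cur();print(s["time_s"],s["position"],s["ee_rot"],s["ft_force"],"bay tcp",w2b(p)*1000)
ims=[]
for n in["wrist","scene","top"]:
    c=optics.camera(n);np.savez(n+i+".npz",**c)
    try:print(n,"q",keeper(c)[:2])
    except Exception as e:print(n,"noq")
    ims.append(c["color"] if n=="wrist" else cv2.resize((c["color"][100:292,180:372] if n=="scene" else c["color"][100:292,130:322]),(384,384)))
m=np.hstack([cv2.resize(ims[1],(400,400)),cv2.resize(ims[0],(400,300)).copy() if 0 else cv2.copyMakeBorder(cv2.resize(ims[0],(400,300)),0,100,0,0,cv2.BORDER_CONSTANT)])
cv2.imwrite(f"pics/k{i}.png",m)
E
python3 k.py 14
```

```text
13.2 [0.6598 0.0247 0.1081] [-179.3515   -0.2448   86.353 ] [ 0.1633  0.4676 -0.3236] bay tcp [144.9373 -63.36  ]
wrist q (np.float64(2.5069944684522643), 4071)
scene q (np.float64(2.5000713614391668), 125)
top noq
  return _methods._mean(a, axis=axis, dtype=dtype,
  ret = um.true_divide(
```

View pics/k14.png

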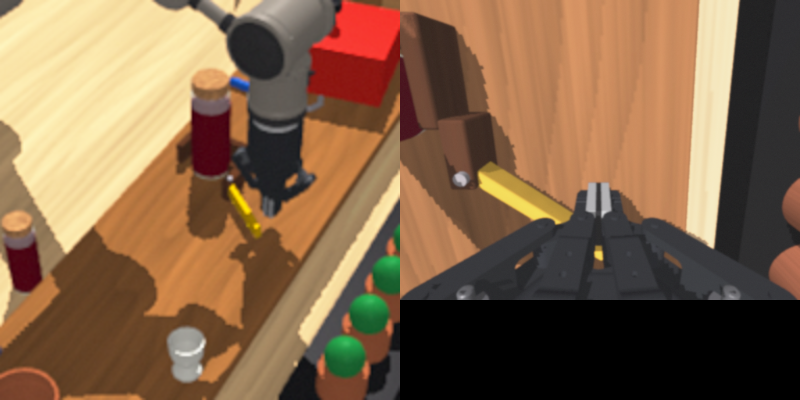

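```bash
cat > arc.py <<'E'
import sys
from kq import *
q0,q1,l0,l1,r,off,z=map(float,sys.argv[1:8])
p,R,s=cur();print(s["position"],s["ft_force"])
for k in range(1,9):
    t=k/8;q=np.radians(q0+(q1-q0)*t);l=l0+(l1-l0)*t
    u=np.array([-np.cos(q),-np.sin(q)]);n=np.array([np.sin(q),-np.cos(q)])
    P=np.array([62,-45])+r*u+off*n;P=b2w(*(P/1000))
    a,b=rel(p,R,np.r_[P,z],tool(86.3,l));print(np.degrees(q).round(0),a.tolist(),b.tolist())
E
python3 arc.py 150 118 0 0 80 20 .101
```

```text
[0.6622 0.0248 0.1124] [ 0.5447 -0.0186  0.8081]
146.0 [-10.0, -7.7, 11.4] [-0.0047, -0.0043, 0.0008]
142.0 [-15.4, -9.9, 11.4] [-0.0047, -0.0043, 0.0008]
138.0 [-20.5, -12.4, 11.3] [-0.0047, -0.0043, 0.0008]
134.0 [-25.5, -15.3, 11.3] [-0.0047, -0.0043, 0.0008]
130.0 [-30.3, -18.5, 11.3] [-0.0047, -0.0043, 0.0008]
126.0 [-34.8, -22.0, 11.3] [-0.0047, -0.0043, 0.0008]
122.0 [-39.1, -25.9, 11.3] [-0.0047, -0.0043, 0.0008]
118.0 [-43.1, -30.0, 11.3] [-0.0047, -0.0043, 0.0008]
```

Request:
{"fn": "send_rows", "kwargs": {"increments": [[0, [-3, -2, 6], [0, 0, 0]], [0, [-9, -6.5, 11], [0, 0, 0]], [0, [-15.4, -10, 11.3], [0, 0, 0]], [0, [-20.5, -12.4, 11.3], [0, 0, 0]], [0, [-25.5, -15.3, 11.3], [0, 0, 0]], [0, [-30.3, -18.5, 11.3], [0, 0, 0]], [0, [-34.8, -22, 11.3], [0, 0, 0]], [0, [-39.1, -25.9, 11.3], [0, 0, 0]]]}}

```text
time_s: 14.02
position: [0.6336, -0.0126, 0.1018]
ee_rot: [-179.8, -0.2, 86.4]
ft_force: [0.0, 0.5, 0.4]
finger_gap: 0.0002
```

```bash
python3 k.py 15 2>/dev/null; python3 arc.py 122 92 0 0 80 20 .101
```

```text
14.0167 [ 0.6336 -0.0126  0.1018] [-179.8477   -0.2489   86.3524] [0.0417 0.5422 0.4299] bay tcp [ 121.1818 -102.2826]
wrist q (np.float64(2.0919808084041636), 4670)
scene q (np.float64(2.1218312818247984), 58)
top q (np.float64(1.7885929245699659), 7)
[ 0.6336 -0.0125  0.1016] [-0.1196 -0.2697  0.061 ]
118.0 [-3.9, -3.6, 0.6] [-0.0033, -0.0042, 0.0006]
114.0 [-7.3, -7.8, 0.6] [-0.0033, -0.0042, 0.0006]
111.0 [-10.6, -12.1, 0.6] [-0.0033, -0.0042, 0.0006]
107.0 [-13.5, -16.6, 0.6] [-0.0033, -0.0042, 0.0006]
103.0 [-16.1, -21.3, 0.6] [-0.0033, -0.0042, 0.0006]
100.0 [-18.4, -26.2, 0.6] [-0.0033, -0.0042, 0.0006]
96.0 [-20.4, -31.2, 0.6] [-0.0033, -0.0042, 0.0006]
92.0 [-22.1, -36.4, 0.6] [-0.0033, -0.0042, 0.0006]
```

View pics/k15.png

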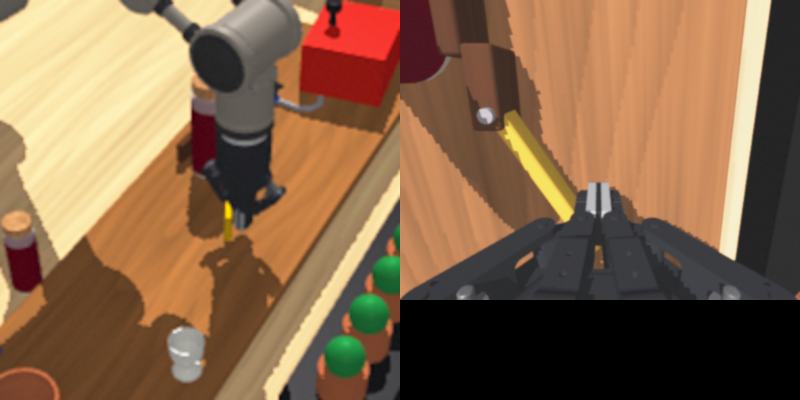

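Request:
{"fn": "send_rows", "kwargs": {"increments": [[0, [-3.9, -3.6, 0.6], [0, 0, 0]], [0, [-7.3, -7.8, 0.6], [0, 0, 0]], [0, [-10.6, -12.1, 0.6], [0, 0, 0]], [0, [-13.5, -16.6, 0.6], [0, 0, 0]], [0, [-16.1, -21.3, 0.6], [0, 0, 0]], [0, [-18.4, -26.2, 0.6], [0, 0, 0]], [0, [-20.4, -31.2, 0.6], [0, 0, 0]], [0, [-22.1, -36.4, 0.6], [0, 0, 0]]]}}

```text
time_s: 14.83
position: [0.5956, -0.032, 0.1009]
ee_rot: [-179.8, -0.3, 86.4]
ft_force: [-0.4, 0.1, 0.3]
finger_gap: -0.0003
```

```bash
python3 k.py 16 2>/dev/null; python3 arc.py 92 60 0 0 80 20 .101
```

```text
14.8333 [ 0.5956 -0.032   0.1009] [-179.8172   -0.2517   86.3577] [-0.3813  0.0518  0.315 ] bay tcp [  84.4753 -124.0931]
wrist q (np.float64(1.5876687352319545), 3986)
scene q (np.float64(1.5689350011255065), 55)
top noq
[ 0.5957 -0.0319  0.101 ] [0.2584 0.3697 0.6856]
88.0 [-1.6, -5.4, -0.0] [-0.0035, -0.0043, 0.0009]
84.0 [-2.6, -11.1, 0.0] [-0.0035, -0.0043, 0.0009]
80.0 [-3.2, -16.8, 0.0] [-0.0035, -0.0043, 0.0009]
76.0 [-3.4, -22.5, 0.0] [-0.0035, -0.0043, 0.0009]
72.0 [-3.2, -28.3, 0.1] [-0.0035, -0.0043, 0.0009]
68.0 [-2.6, -34.0, 0.1] [-0.0035, -0.0043, 0.0009]
64.0 [-1.6, -39.7, 0.1] [-0.0035, -0.0043, 0.0009]
60.0 [-0.2, -45.3, 0.1] [-0.0035, -0.0043, 0.0009]
```

View pics/k16.png

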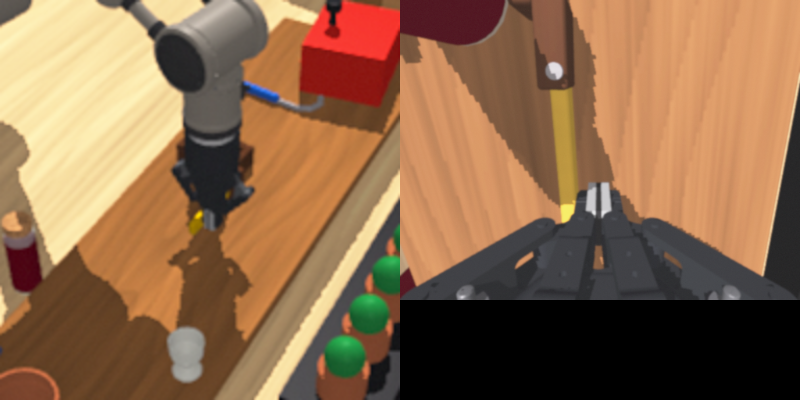

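```bash
python3 arc.py 92 60 0 20 85 20 .101
```

```text
[ 0.5957 -0.0319  0.101 ] [0.2584 0.3697 0.6856]
88.0 [-6.6, -5.6, -0.0] [-0.0036, 0.0393, 0.0008]
84.0 [-7.6, -11.6, -0.0] [-0.0036, 0.0829, 0.0007]
80.0 [-8.2, -17.7, 0.0] [-0.0036, 0.1266, 0.0007]
76.0 [-8.3, -23.8, 0.0] [-0.0036, 0.1702, 0.0006]
72.0 [-8.0, -29.8, 0.1] [-0.0036, 0.2138, 0.0005]
68.0 [-7.3, -35.9, 0.1] [-0.0036, 0.2575, 0.0004]
64.0 [-6.1, -41.9, 0.1] [-0.0036, 0.3011, 0.0004]
60.0 [-4.6, -47.8, 0.1] [-0.0037, 0.3447, 0.0003]
```

Request:
{"fn": "send_rows", "kwargs": {"increments": [[0, [-4, -5.5, 0], [0, 0.04, 0]], [0, [-7, -11.6, 0], [0, 0.083, 0]], [0, [-8.2, -17.7, 0], [0, 0.127, 0]], [0, [-8.3, -23.8, 0], [0, 0.17, 0]], [0, [-8, -29.8, 0], [0, 0.214, 0]], [0, [-7.3, -35.9, 0], [0, 0.258, 0]], [0, [-6.1, -41.9, 0], [0, 0.301, 0]], [0, [-4.6, -47.8, 0], [0, 0.345, 0]]]}}

```text
time_s: 15.65
position: [0.5484, -0.0334, 0.1012]
ee_rot: [-179.9, -20.1, 86.3]
ft_force: [0.0, -0.4, -0.4]
finger_gap: -0.0004
```

```bash
python3 k.py 17 2>/dev/null; python3 arc.py 60 35 20 40 80 23 .103
```

```text
15.65 [ 0.5484 -0.0334  0.1012] [-179.8755  -20.1178   86.3144] [ 0.0233 -0.435  -0.3949] bay tcp [  37.441  -128.5931]
wrist q (np.float64(1.051319496007489), 3935)
scene q (np.float64(1.0421174980429626), 68)
top q (np.float64(1.032536000362919), 140)
[ 0.5481 -0.034   0.1008] [-0.2075  0.8698  0.7081]
57.0 [5.1, 0.3, -0.5] [-0.0035, 0.0442, -0.0016]
54.0 [6.4, -4.0, 0.0] [-0.0035, 0.0878, -0.0017]
51.0 [8.0, -8.2, 0.6] [-0.0034, 0.1314, -0.0018]
48.0 [9.8, -12.3, 1.3] [-0.0034, 0.1751, -0.0018]
44.0 [11.8, -16.3, 2.0] [-0.0033, 0.2187, -0.0019]
41.0 [14.0, -20.2, 2.8] [-0.0033, 0.2623, -0.002]
38.0 [16.4, -23.9, 3.7] [-0.0033, 0.306, -0.0021]
35.0 [19.0, -27.6, 4.7] [-0.0032, 0.3496, -0.0021]
```

View pics/k17.png

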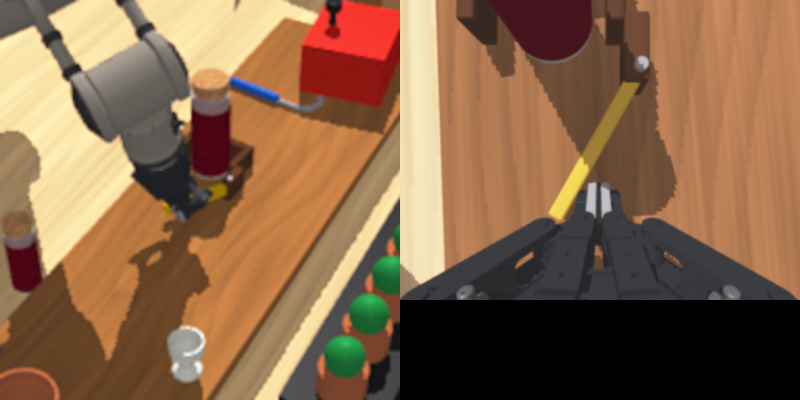

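Request:
{"fn": "send_rows", "kwargs": {"increments": [[0, [3, -1, -0.3], [0, 0.044, 0]], [0, [6.4, -4, 0], [0, 0.088, 0]], [0, [8, -8.2, 0.6], [0, 0.131, 0]], [0, [9.8, -12.3, 1.3], [0, 0.175, 0]], [0, [11.8, -16.3, 2], [0, 0.219, 0]], [0, [14, -20.2, 2.8], [0, 0.262, 0]], [0, [16.4, -23.9, 3.7], [0, 0.306, 0]], [0, [19, -27.6, 4.7], [0, 0.35, 0]]]}}

```text
time_s: 16.47
position: [0.5224, -0.0121, 0.1033]
ee_rot: [-179.8, -40.1, 86.3]
ft_force: [1.3, 0.1, -1.8]
finger_gap: 0.0002
```

```bash
python3 k.py 18 2>/dev/null; python3 arc.py 35 10 40 40 80 21 .104
```

```text
16.4667 [ 0.5224 -0.0121  0.1033] [-179.8194  -40.0582   86.2904] [ 1.2572  0.1495 -1.7932] bay tcp [  10.1139 -108.9374]
wrist q (np.float64(0.6601009286471307), 4083)
scene q (np.float64(0.6221809197571815), 113)
top q (np.float64(0.6582581711340061), 135)
[ 0.5219 -0.0124  0.1027] [ 0.8855 -0.1985 -0.3542]
32.0 [4.0, -4.5, 1.7] [-0.0041, 0.0005, -0.002]
29.0 [6.5, -7.7, 3.8] [-0.0041, 0.0005, -0.002]
26.0 [9.0, -10.7, 6.0] [-0.0041, 0.0005, -0.002]
22.0 [11.7, -13.6, 8.2] [-0.0041, 0.0005, -0.002]
19.0 [14.5, -16.2, 10.6] [-0.0041, 0.0005, -0.002]
16.0 [17.4, -18.6, 13.0] [-0.0041, 0.0005, -0.002]
13.0 [20.4, -20.8, 15.6] [-0.0041, 0.0005, -0.002]
10.0 [23.5, -22.8, 18.2] [-0.0041, 0.0005, -0.002]
```

View pics/k18.png

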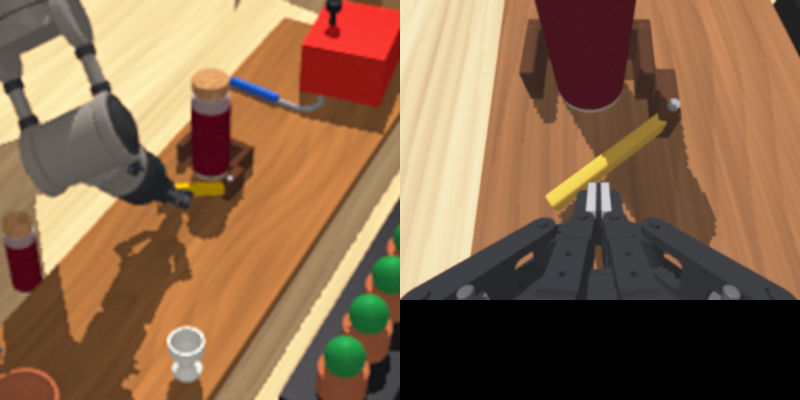

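Request:
{"fn": "send_rows", "kwargs": {"increments": [[0, [4, -4, 2], [0, 0, 0]], [0, [6.5, -7.2, 4], [0, 0, 0]], [0, [9, -10.2, 6], [0, 0, 0]], [0, [11.7, -13, 8.2], [0, 0, 0]], [0, [14.5, -15.5, 10.6], [0, 0, 0]], [0, [17.4, -17.5, 13], [0, 0, 0]], [0, [20.4, -19.5, 15.6], [0, 0, 0]], [0, [23.5, -21, 18.2], [0, 0, 0]]]}}

```text
time_s: 17.28
position: [0.5026, 0.0192, 0.1045]
ee_rot: [-179.8, -40.1, 86.2]
ft_force: [-0.3, -1.1, -0.0]
finger_gap: 0.0001
```

```bash
python3 k.py 19 2>/dev/null; python3 arc.py 10 -2 40 40 80 20 .104
```

```text
17.2833 [0.5026 0.0192 0.1045] [-179.7561  -40.0687   86.2041] [-0.3228 -1.1061 -0.0146] bay tcp [-11.6601 -78.9825]
wrist q (np.float64(0.214058026136616), 4287)
scene q (np.float64(0.15201139578580114), 97)
top q (np.float64(0.21359961811192177), 123)
[0.5025 0.0192 0.1044] [ 0.3608 -0.8564  0.0082]
8.0 [1.5, -2.4, 1.9] [-0.004, -0.0015, -0.001]
7.0 [3.1, -3.2, 3.2] [-0.004, -0.0015, -0.001]
6.0 [4.6, -4.0, 4.5] [-0.004, -0.0015, -0.001]
4.0 [6.2, -4.6, 5.8] [-0.004, -0.0015, -0.001]
2.0 [7.8, -5.3, 7.1] [-0.004, -0.0015, -0.001]
1.0 [9.4, -5.9, 8.5] [-0.004, -0.0015, -0.001]
-0.0 [11.0, -6.4, 9.8] [-0.004, -0.0015, -0.001]
-2.0 [12.6, -6.9, 11.2] [-0.004, -0.0015, -0.001]
```

View pics/k19.png

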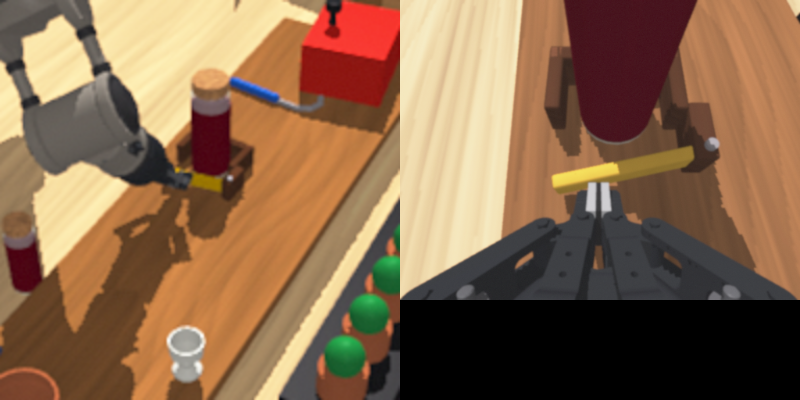

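Request:
{"fn": "send_rows", "kwargs": {"increments": [[0, [2, -1, 1.7], [0, 0, 0]], [0, [4, -2, 3.4], [0, 0, 0]], [0, [6, -2, 5], [0, 0, 0]], [0, [8, -2, 6.7], [0, 0, 0]], [0, [9.3, -2, 7.8], [0, 0, 0]], [0, [10.2, -2, 8.6], [0, 0, 0]], [0, [11, -2, 9.2], [0, 0, 0]], [0, [11.5, -2, 9.6], [0, 0, 0]]]}}

```text
time_s: 18.1
position: [0.5016, 0.034, 0.1045]
ee_rot: [-179.7, -40.1, 86.2]
ft_force: [-0.8, -1.1, -1.0]
finger_gap: -0.0003
```

```bash
python3 k.py 20 2>/dev/null
```

```text
18.1 [0.5016 0.034  0.1045] [-179.7438  -40.0728   86.2117] [-0.7817 -1.1448 -1.0187] bay tcp [-13.5344 -64.2826]
wrist q (np.float64(0.0356495231816709), 4392)
scene q (np.float64(-0.05903483319081616), 88)
top q (np.float64(0.04309510021796746), 121)
```

Almost shut. I'll push slowly until the stop resists.

Request:
{"fn": "send_rows", "kwargs": {"increments": [[0, [0.5, 0, 0.4], [0, 0, 0]], [0, [1, 0, 0.8], [0, 0, 0]], [0, [1.5, 0, 1.3], [0, 0, 0]], [0, [2, 0, 1.7], [0, 0, 0]], [0, [2.5, 0, 2.1], [0, 0, 0]], [0, [2.9, 0, 2.4], [0, 0, 0]], [0, [2.9, 0, 2.4], [0, 0, 0]], [0, [2.9, 0, 2.4], [0, 0, 0]]]}}

```text
time_s: 18.92
position: [0.5019, 0.0377, 0.1045]
ee_rot: [-179.8, -40.1, 86.2]
ft_force: [0.8, 0.8, -0.3]
finger_gap: -0.0002
```

```bash
python3 k.py 21 2>/dev/null
```

```text
18.9167 [0.5019 0.0377 0.1045] [-179.7547  -40.0771   86.2061] [ 0.8356  0.7522 -0.3075] bay tcp [-13.4715 -60.5825]
wrist q (np.float64(-0.01209593267170476), 4438)
scene q (np.float64(-0.12718123567281525), 83)
top q (np.float64(0.0013190591365181408), 129)
```

View pics/k21.png

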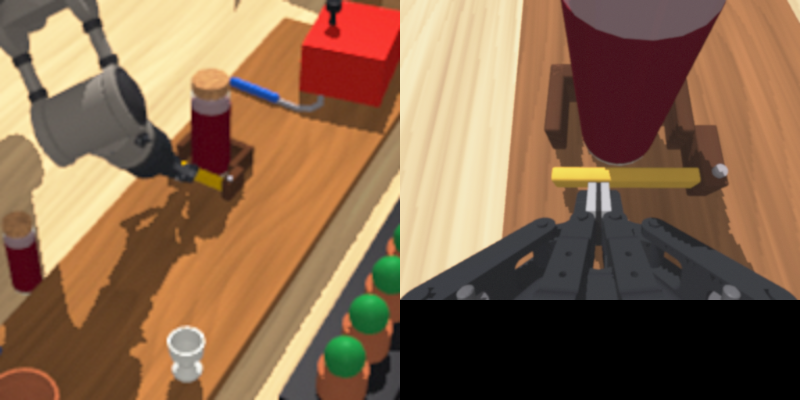

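Request:
{"fn": "send_rows", "kwargs": {"increments": [[0, [0.4, 0, 0.3], [0, 0, 0]], [0, [0.8, 0, 0.6], [0, 0, 0]], [0, [1.1, 0, 0.9], [0, 0, 0]], [0, [1.4, 0, 1.2], [0, 0, 0]], [0, [1.7, 0, 1.4], [0, 0, 0]], [0, [1.9, 0, 1.6], [0, 0, 0]], [0, [1.9, 0, 1.6], [0, 0, 0]], [0, [1.9, 0, 1.6], [0, 0, 0]]]}}

```text
time_s: 19.73
position: [0.5022, 0.0383, 0.1044]
ee_rot: [-179.8, -39.9, 86.2]
ft_force: [-4.9, -11.4, 4.1]
finger_gap: -0.0001
```

```bash
python3 k.py 22 2>/dev/null;python3 k.py 22 2>/dev/null
```

```text
19.7333 [0.5022 0.0383 0.1044] [-179.8331  -39.8889   86.2474] [ -4.8581 -11.3926   4.0982] bay tcp [-13.2911 -60.0106]
wrist q (np.float64(-0.014385238484486272), 4378)
scene q (np.float64(-0.09551460640454781), 81)
top q (np.float64(-0.005522264867391681), 123)
19.8833 [0.5022 0.0383 0.1045] [-179.832   -39.8931   86.2445] [ -4.0859 -11.1633   3.7472] bay tcp [-13.2954 -60.0097]
wrist q (np.float64(-0.014353014216205315), 4382)
scene q (np.float64(-0.09731926918203784), 81)
top q (np.float64(-0.002028523550126461), 129)
```

The stop is felt at 11 N, so the keeper is shut. Now I'll back away and rise.

Request:
{"fn": "send_rows", "kwargs": {"increments": [[0, [-3, 0, -2.5], [0, 0, 0]], [0, [-10, 0, -8.4], [0, 0, 0]], [0, [-20, 0, -17], [0, 0, 0]], [0, [-32, 0, -27], [0, 0, 0]], [0, [-42, 0, -35], [0, 0, 0]], [0, [-36, 0, -55], [0, 0, 0]], [0, [-22, 0, -76], [0, 0, 0]], [0, [-5, 0, -98], [0, 0, 0]]]}}

```text
time_s: 20.7
position: [0.4976, -0.0281, 0.1763]
ee_rot: [-179.6, -40.1, 86.0]
ft_force: [0.8, 0.8, -0.5]
finger_gap: 0.0001
```

Request:
{"fn": "send_rows", "kwargs": {"increments": [[0, [6, 0, -7], [0, 0, 0]], [0, [10, 0, -12], [0, 0, 0]], [0, [12, 0, -14], [0, 0, 0]], [0, [12, 0, -14], [0, 0, 0]], [0, [12, 0, -14], [0, 0, 0]], [0, [12, 0, -14], [0, 0, 0]], [0, [12, 0, -14], [0, 0, 0]], [0, [12, 0, -14], [0, 0, 0]]]}}

```text
time_s: 21.37
position: [0.498, -0.0263, 0.1942]
ee_rot: [-179.7, -40.1, 86.2]
ft_force: [-0.7, -0.5, -0.5]
finger_gap: -0.0
```

```bash
python3 k.py 23 2>/dev/null; python3 - <<'E'
from kq import *
c=load("wrist",23);j=jarbody(c,(.52,.097));print(j,w2b(j[0])*1000)
print(jarbody(c,(.52,.097),.09,.14)[0],jarbody(c,(.52,.097),.14,.2)[0])
a=load("top",0);b=load("top",23);print(jarlid(b,(.52,.097)))
for n,k in (("top0",a),("top23",b)):
    W=cloud(k)
    for nm,(x,y) in dict(egg=ray(a,347,130,.136)[:2],tin=ray(a,410,133,.135)[:2],pot=ray(a,422,172,.16)[:2],pick=ray(a,128,200,.09)[:2]).items():
        m=(W[...,2]>.088)&(np.hypot(W[...,0]-x,W[...,1]-y)<.05)&(W[...,2]<.18);print(n,nm,np.nanmean(W[m],0),m.sum())
E
```

```text
21.3667 [ 0.498  -0.0263  0.1942] [-179.6672  -40.1064   86.1584] [-0.7243 -0.5397 -0.4604] bay tcp [ -13.3105 -124.7602]
wrist q (np.float64(-0.010799608563343667), 1777)
scene q (np.float64(-0.0125601555028018), 158)
top q (np.float64(0.002395002985049237), 129)
(array([0.5203, 0.0972]), 5227, np.float64(0.0006397142039342553)) [ 1.009  -0.0814]
[0.5203 0.0971] [0.5203 0.0972]
(((0.5206819772720337, 0.0978732705116272), 0.02827516198158264), array([0.5207, 0.0979], dtype=float32), 439)
top0 egg [ 0.6883 -0.2709  0.1179] 268
top0 tin [ 0.6792 -0.4336  0.1278] 620
top0 pot [ 0.5766 -0.4602  0.1326] 911
top0 pick [0.4986 0.3054 0.0942] 207
top23 egg [ 0.6877 -0.2712  0.1178] 271
top23 tin [ 0.6792 -0.4336  0.1278] 616
top23 pot [ 0.5767 -0.4602  0.1327] 904
top23 pick [0.4979 0.3052 0.0945] 203
```

View pics/k23.png

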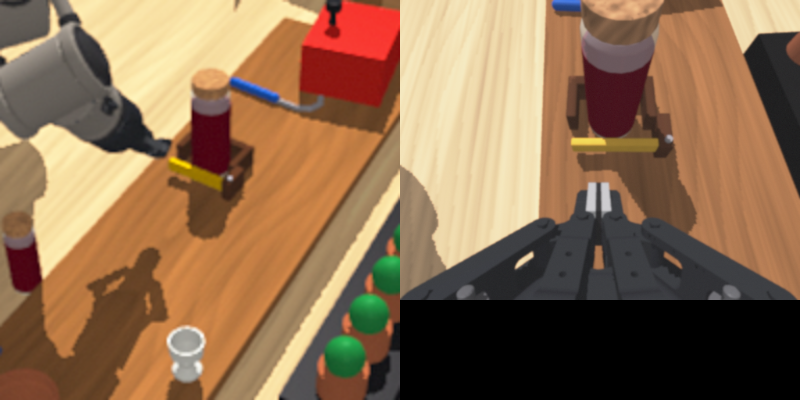

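The jar stands upright at home, the keeper lies across the mouth, the gripper is clear and the bystanders have not moved. I'm handing in.

```bash
python3 -c "
from plant import job
print(job.job_done())"
```

```text
the job is handed in; nothing more can be done
None
```

The jar is home and upright in the bay, the keeper is shut, and the job was handed in at about 21.5 s. No verdict was reported.

**Jar:** I pushed the large jar at about 25 mm above its foot, with the fingertips set 35 mm apart as a cradle and the gripper leaned back 40°. It slid into the bay until the back stop pushed back with about 10 N.

**Keeper:** I swung it shut with closed fingers from 2.51 rad until its stop pushed back with about 11 N, then backed the gripper clear.

**Last checks:**
- **Jar position:** it sits about 1 mm across the bay from its home point. Along the bay I read 0 mm, but I had set my bay frame from the stop contact, so that reading alone does not prove it. The top camera independently puts the jar within about 1 mm of home.
- **Jar upright:** its upper and lower body centres agree within about 0.1 mm.
- **Keeper angle:** all three cameras read within 0.013 rad of zero.
- **Bystanders:** the egg cup, tin, pot and hoof pick moved less than 1 mm between the first and last pictures.

**Disagreements:** at the start the scene camera's positions were about 7–10 mm off the top camera's, so I relied on the wrist and top cameras. While the gripper hid part of the bar, the scene camera's keeper angle was about 0.1 rad low; it agreed with the others once the view was clear.

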